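Draw a specimen capsule out of a deep well with a hook

TASK

One of the two deep wells in the metal block holds a specimen capsule with a wire loop on its lid. Take the long hook from its rack, catch the loop and draw that capsule up out of its well, and stand it gently upright inside the open glass dish; never touch the capsule with the gripper itself. Free the hook from the loop and hang it back in the rack's slot as it was, leaving the other capsule and the things lying around where they are.

Things in the scene. Friction and masses are not known exactly. Their poses are not given: they have to be found in the camera images.
- block: Fixed grey metal block with a white skirt, 104 (x) by 190 (y) by 105 mm high, origin at the centre of its underside (skirt: 112 by 198, to 50 high). Two round wells open upward, 68 across and 95 deep (flat floor 10 above the bench), at y = -44 and y = +44 in its frame.
- carrier: The capsule to draw out: loose flat-bottomed steel cylinder 58 mm across with a black lid, 26 high in all, with a rigid upright wire arch (the loop) on the lid, 61 high to its top. 90 to 180 g. Origin at the centre of its underside, z up. It stands on the floor of either well, about centred, so the loop's top is 34 below the block's top.
- loop (a point): Underside of the loop's peak, where a hook bears: on the capsule's axis, 57 mm above its underside. Axes as the capsule's. Loop of 3.5 wire, in the y-z plane: legs at y = -17 and +17 go straight up to 18 above the lid, then lean in to the peak. Opening under the peak 31 high, 30 wide. A hook enters along x, from either side.
- spare: The other capsule, alike but with a small black knob (16 mm across, 10 high) on its lid and no loop; it stands in the other well. To be left alone. Origin at the centre of its underside.
- hook: Loose hook tool, 70 g, hanging upright in the rack. Origin at the centre of its grey handle, a flat bar 26 (x) by 12 (y) by 50 mm (z), to be gripped from above across its 12 thickness. Under it a steel collar 30 across, z -25 to -31, then a shaft 6 across on the z axis to z = -118, where a 5 thick bar goes out along +x and turns up at its end.
- bowl (a point): Bearing point inside the hook, on top of its bar: x = 8.5, y = 0, z = -115.5 mm from the handle's centre. Axes as the hook's: x is the way the hook points. The upturned tip ends at x = 19, z = -106.5, 9 above the bar's top; clear gap between shaft and tip about 10; lowest point of the hook z = -120.5.
- seat (a point): Point on the top face of the rack's fork, 130 mm above the bench, on the shaft's axis when the hook hangs right. The collar rests on the fork, the handle's centre 31 above this point; the hook may point any way. Axes: the slot runs along x, 14 wide, open towards -x (mouth at x = -25), closed end at x = 9.
- rack: Fixed stand of the hook, origin on the bench under seat, same axes. Fork plate 6 mm thick, 56 wide (y), x -25 to 50, top 130 up, carried by a post 14 by 30 at x = 43. Base plate 12 high, 85 wide, x -25 to 61. Nothing but the hook stands above the fork.
- dish (a point): Centre of the inner floor, 28 mm above the bench, of an open glass dish 110 across outside, wall 3 thick, rim 13 above this floor.
- plinth: Low white plinth, 130 by 130 by 25 mm high, with the glass dish fixed on its middle. It does not move; it stands left or right of the block, the rack on the other side. Origin at the centre of its underside.
- lunchbox: Clear storage box with a blue lid, 118 by 158 by 65 mm high, beyond the block; bystander. Origin at the centre of its underside.
- petri: Closed round dish, 92 mm across, 16 high, lying on the bench; bystander. Origin at the centre of its underside.
- marker: White marker pen with a red cap, 130 mm long (along its y), 13 high, lying on the bench on the robot's side of the block; bystander. Origin on its underside near mid-length.
Things that resemble listed ones, but are neither listed nor needed, are in the scene too. Several things have the shape of the hook; the one meant has the colours described above. Leave any blue look-alike of the carrier alone.

How it is judged:
By the outcome, as a careful person would: the job done as asked, in the order asked, and still so for the second after the job is handed in, with the robot touching nothing.
It also fails if it takes over 67 s, if anything falls off the work surface, if the arm or the gripper's body presses on something with over 40 N, if the wrist force passes 120 N, or if a joint passes its speed limit or range.

ROBOT

A 6-joint arm with a two-finger parallel gripper is mounted at the origin on the work surface. World frame = base frame: x ahead of the robot, y to its left, z up, the work surface at z = 0. Lengths are in m, angles in rad, forces in N, time in s.
With the tool pointing down it reaches from about 0.25 to 0.775 m from the base axis. Payload 8.9 kg.
Tool frame: the origin (TCP) lies midway between the tips of the shut fingers; the grasp point (between the pads) lies 19 mm behind it; z points along the fingers, y is the direction in which the jaws open and shut (so a half turn about z gives the same grasp; the last joint's range is limited). The gripper opens to 85 mm and grips with 20 to 120 N. Pads are 22 mm wide; open, the fingers measure 114 mm over their backs; the gripper's body (76 mm by 85 mm) begins 54 mm behind the grasp point. The pads swing forward as they close: fully open they stand 13 mm farther back than shut.
Start: joints at [1.107, 0.291, -0.153, 1.127, 0, 1.431], TCP at [0.168, 0.498, 0.231] pointing down, gripper open.
Joint ranges: [-2.52, 2.52], [-0.91, 1.74], [-1.3, 1.37], [-1.96, 2.02], [-1.52, 1.47], [-3.14, 3.14]. Speed limits (rad/s): [2.22, 2.22, 2.79, 3.14, 3.14, 3.14].

INTERFACE

Orientations are given as a rotation vector (axis times angle).
In Python, from cell import ctrl gives the robot as it stands.
- The arm moves only by the shell command python3 -m pendant 'ROWS' [FORCE]. ROWS is JSON, a list of rows, each an object of numbers: "dx", "dy", "dz": the shift along the tool's x, y, z in mm; "ax", "ay", "az": the turn, a rotation vector about the tool's x, y, z in rad; "hand": the closure in counts, from 0 (fully open) to 255 (shut). A call has 1 to 10 rows; each row shifts and turns the commanded pose from where the row before left it, along the tool's axes as they then stand; what a row does not reach is not made up. A row lasts 1/12 s, in which the tool goes at most 41.7 mm and 7.16 degrees, less where a joint would pass 70% of its speed; a pose out of reach is approached as far as the arm can. A call with a gripper value outside its range is refused whole. The fingers move at their own pace and stop on an object; FORCE is the grip in N (left out, the last holds). Time passes only in rows, so rows that do not move let the fingers close. It gives the time, the measured TCP pose, the force and the opening at its end, in the units of the state.
- ctrl.state(): the state, without advancing time (a new reading comes with each control period).
- ctrl.read_camera(name): name is "scene" or "top" or "wrist"; returns the picture (384x512x3 uint8, red, green, blue); there is no depth.
- ctrl.camera_model(name): a dict with "mtx" (3x3 intrinsics, pixels), "cam_to_world" (4x4, takes a point from camera to world coordinates); the wrist camera has in their place "tool_from_camera" (4x4, takes a point from camera to tool coordinates, whose origin is the TCP and whose axes are the flange's). Camera axes: x right, y up, looking along -z (the intrinsics and any distortion apply to the point x, -y, -z); pixel columns grow to the right and rows downward; lengths in m; the calibration is good to about 2 mm. A picture is of the moment at which its call begins: read the wrist's pose just before it. camera_model takes no time and is no camera call.
- ctrl.finish_job(): hands the job in, once; it reports no verdict.
The state is a dict: "t": time; "q": joint angles; "qd": joint speeds; "effort": joint torques, N m; "ee_pos": TCP position; "orientation": TCP orientation; "contact_force": force on the tool from outside, world axes, zero at the start; "torque": the same for the moment, N m; "width": finger opening in m.
Only numpy, scipy, OpenCV 4.12 (cv2) and the standard library are available. Lean on these libraries where they do the work, as an engineer would, in place of code of your own. Each camera call takes 0.05 s, during which the arm holds its last target.

## Working session

There is one attempt and no reset: what is moved stays moved. The work goes in short steps, Python scripts to look and compute and a shell command to move; the robot and the scene stay as the last step left them, time stands still between calls to the robot, and variables do not carry over. Pictures are saved under pics/ and viewed, and the job is handed in when it is done.

```bash
ls; mkdir -p pics; python3 - <<'E'
from cell import ctrl
import cv2
s=ctrl.state()
print(s['t'],s['ee_pos'],s['orientation'],s['width'])
for n in ["scene","top","wrist"]:
    im=ctrl.read_camera(n); cv2.imwrite(f'pics/{n}0.png',im[:,:,::-1])
    print(n,ctrl.camera_model(n))
E
```

```text
pics
0.0 [0.16733387 0.49716233 0.2307373 ] [-5.07902648e-01 -3.09986965e+00  1.90266660e-03] 0.08552290382535328
scene {'mtx': array([[371.77146788,   0.        , 255.34475792],
       [  0.        , 371.77146788, 191.06708772],
       [  0.        ,   0.        ,   1.        ]]), 'cam_to_world': array([[-0.84662846, -0.3764887 ,  0.37613364,  1.03040171],
       [ 0.53173512, -0.56939708,  0.62693279,  0.83345383],
       [-0.02186371,  0.73078261,  0.68226003,  0.9407909 ],
       [ 0.        ,  0.        ,  0.        ,  1.        ]])}
top {'mtx': array([[355.96244031,   0.        , 253.80642298],
       [  0.        , 355.96244031, 193.99848566],
       [  0.        ,   0.        ,   1.        ]]), 'cam_to_world': array([[-0.01378132,  0.98150084, -0.19096121,  0.38559096],
       [-0.99945693, -0.00780466,  0.03201464,  0.10632771],
       [ 0.02993201,  0.1912987 ,  0.98107537,  1.11080721],
       [ 0.        ,  0.        ,  0.        ,  1.        ]])}
wrist {'mtx': array([[337.02076324,   0.        , 250.79043486],
       [  0.        , 337.02076324, 191.25208173],
       [  0.        ,   0.        ,   1.        ]]), 'tool_from_camera': array([[ 7.64175781e-04,  9.49875888e-01,  3.12626316e-01,
         7.94224317e-02],
       [ 9.99999283e-01, -4.37754227e-04, -1.11431134e-03,
        -2.32627164e-04],
       [-9.21603979e-04,  3.12626943e-01, -9.49875542e-01,
        -1.42800698e-01],
       [ 0.00000000e+00,  0.00000000e+00,  0.00000000e+00,
         1.00000000e+00]])}
```

View pics/scene0.png

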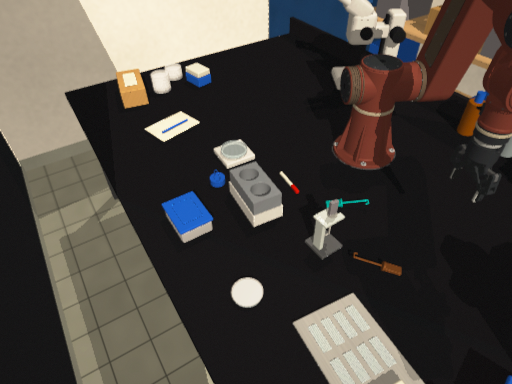

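View pics/top0.png

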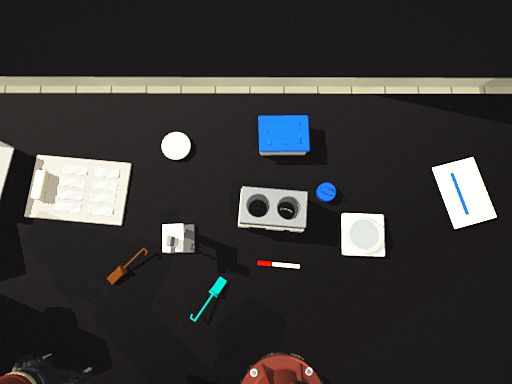

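View pics/wrist0.png

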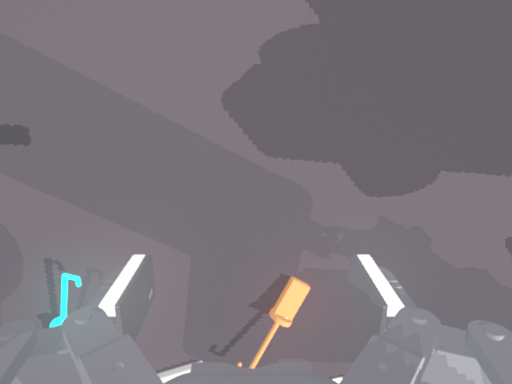

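The top view shows the rack with its grey hook at (178,238), the block at (273,208) and the dish at (365,235). Hook candidates are the grey-handled one hanging in the rack (178,240), an orange one lying at (125,265) and a cyan one lying at (210,297). Capsule candidates are the two wells at (257,206) and (287,208), and a blue look-alike at (326,191). I choose the grey hook in the rack, and will check it and the wells in a close crop.

```bash
python3 - <<'E'
import cv2,numpy as np
t=cv2.imread('pics/top0.png'); s=cv2.imread('pics/scene0.png')
a=cv2.resize(t[175:275,150:400],None,fx=3.2,fy=3.2,interpolation=cv2.INTER_CUBIC)
cv2.imwrite('pics/topc.png',a)
b=cv2.resize(s[130:260,200:380],None,fx=4.4,fy=4.4,interpolation=cv2.INTER_CUBIC)
cv2.imwrite('pics/scenec.png',b)
E
```

```text
(no output)
```

View pics/topc.png

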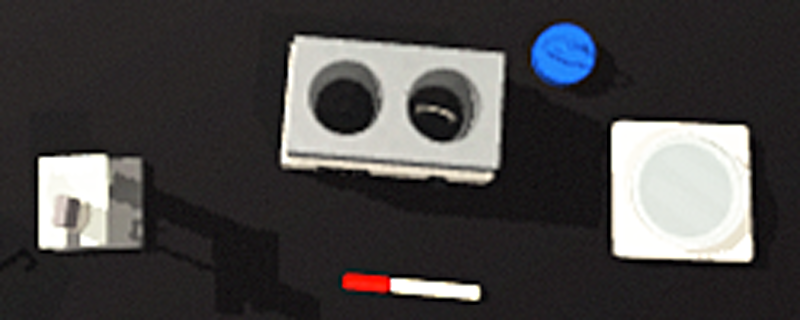

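View pics/scenec.png

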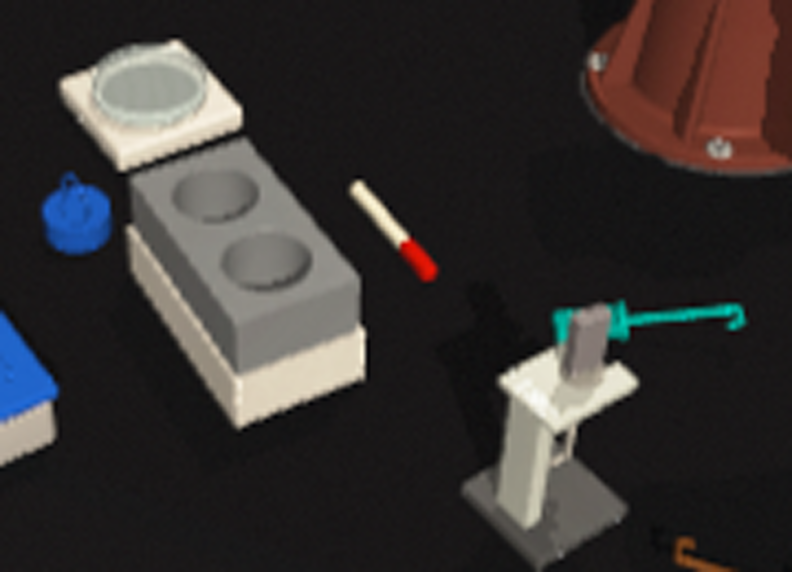

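```bash
cat > h.py <<'E'
import cv2,numpy as np
from cell import ctrl
from scipy.spatial.transform import Rotation as R
def ray(cm,uv,T=None):
    T=cm['cam_to_world'] if T is None else T
    K=cm['mtx']; d=np.array([(uv[0]-K[0,2])/K[0,0],-(uv[1]-K[1,2])/K[1,1],-1.])
    return T[:3,3],T[:3,:3]@d
def onz(cm,uv,z,T=None):
    o,d=ray(cm,uv,T); return o+d*(z-o[2])/d[2]
def proj(cm,p,T=None):
    T=cm['cam_to_world'] if T is None else T
    c=np.linalg.inv(T)@np.r_[p,1]; K=cm['mtx']
    return np.array([K[0,0]*c[0]/-c[2]+K[0,2],-K[1,1]*c[1]/-c[2]+K[1,2]])
def tri(r1,r2):
    (o1,d1),(o2,d2)=r1,r2
    s=np.linalg.lstsq(np.c_[d1,-d2],o2-o1,rcond=None)[0]
    a,b=o1+d1*s[0],o2+d2*s[1]; return (a+b)/2,np.linalg.norm(a-b)
def toolT(s):
    T=np.eye(4);T[:3,:3]=R.from_rotvec(s['orientation']).as_matrix();T[:3,3]=s['ee_pos'];return T
def wristT(s): return toolT(s)@ctrl.camera_model('wrist')['tool_from_camera']
E
python3 - <<'E'
from h import *
cm=ctrl.camera_model('top'); sc=ctrl.camera_model('scene')
f=3.2; P=lambda u,v:((u+.5)/f-.5+150,(v+.5)/f-.5+175)
# approximate corners in crop
for n,pts,z in [('block',[(297,37),(505,51),(499,168),(289,151)],.105),('fork',[(40,157),(107,153),(107,245),(38,250)],.13),
 ('plinth',[(611,123),(747,121),(754,261),(612,257)],.025),('wellL rim',[(344,97)],.105),('wellR rim',[(444,104)],.105),('looparc',[(416,108),(436,106),(455,116)],.071),('handle top',[(68,209)],.186),('dish',[(685,188)],.041),('bluecap',[(564,53)],.03)]:
    for p in pts: print(n,np.round(onz(cm,P(*p),z),4))
f=4.4; S=lambda u,v:((u+.5)/f-.5+200,(v+.5)/f-.5+130)
for n,pts,z in [('block',[(132,180),(248,142),(359,282),(237,325)],.105),('fork',[(500,380),(556,352),(638,382),(574,428)],.13),('handletop',[(592,310)],.186),('wells',[(215,195),(267,262)],.105),('dish rim',[(152,82)],.041)]:
    for p in pts: print('S',n,np.round(onz(sc,S(*p),z),4))
E
```

```text
block [0.6045 0.106  0.105 ]
block [ 0.5902 -0.0823  0.105 ]
block [ 0.4842 -0.0724  0.105 ]
block [0.5013 0.1138 0.105 ]
fork [0.4955 0.3269 0.13  ]
fork [0.4983 0.2699 0.13  ]
fork [0.4202 0.268  0.13  ]
fork [0.4168 0.3258 0.13  ]
plinth [ 0.5345 -0.1974  0.025 ]
plinth [ 0.5352 -0.3308  0.025 ]
plinth [ 0.4011 -0.3263  0.025 ]
plinth [ 0.4066 -0.1906  0.025 ]
wellL rim [0.5493 0.0644 0.105 ]
wellR rim [ 0.5421 -0.0252  0.105 ]
looparc [ 0.5439 -0.0036  0.071 ]
looparc [ 0.5456 -0.0222  0.071 ]
looparc [ 0.5361 -0.0395  0.071 ]
handle top [0.4472 0.2906 0.186 ]
dish [ 0.4697 -0.2597  0.041 ]
bluecap [ 0.603 -0.154  0.03 ]
S block [ 0.5888 -0.0739  0.105 ]
S block [ 0.4859 -0.0636  0.105 ]
S block [0.5059 0.1227 0.105 ]
S block [0.6054 0.1112 0.105 ]
S fork [0.4976 0.275  0.13  ]
S fork [0.4492 0.2754 0.13  ]
S fork [0.4215 0.3272 0.13  ]
S fork [0.4842 0.3352 0.13  ]
S handletop [0.445  0.2974 0.186 ]
S wells [ 0.5432 -0.0215  0.105 ]
S wells [0.551  0.0666 0.105 ]
S dish rim [ 0.4707 -0.2562  0.041 ]
```

```bash
python3 -m pendant '[{"dz":-33,"az":-0.109},{"dz":-33,"az":-0.109},{"dz":-33,"az":-0.108},{"dx":-20,"dy":-15},{"dx":-28,"dy":-22},{"dx":-28,"dy":-22},{"dx":-28,"dy":-22},{"dx":-28,"dy":-22},{"dx":-28,"dy":-22},{"dx":-28,"dy":-22}]'
python3 -m pendant '[{"dx":-28,"dy":-20},{"dx":-28,"dy":-20},{"dx":-26,"dy":-16},{"dx":0},{"dx":0}]'
python3 - <<'E'
from h import *
s=ctrl.state(); T=toolT(s); print(s['t'],np.round(T,4),np.round(s['q'],3))
im=ctrl.read_camera('wrist'); cv2.imwrite('pics/w1.png',im[:,:,::-1]); np.save('w1.npy',wristT(s))
E
```

```text
0.15 [[-9.477e-01  3.191e-01 -4.000e-04  1.674e-01]
 [ 3.191e-01  9.477e-01 -8.000e-04  4.973e-01]
 [ 2.000e-04 -9.000e-04 -1.000e+00  2.309e-01]
 [ 0.000e+00  0.000e+00  0.000e+00  1.000e+00]] [ 1.107  0.291 -0.154  1.127  0.     1.431]invalid input at $[0]: expected keys dx, dy, dz, ax, ay, az, hand
invalid input at $[0]: expected keys dx, dy, dz, ax, ay, az, hand
```

View pics/w1.png

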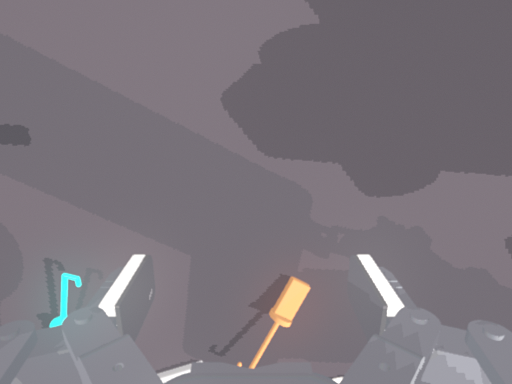

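Every row needs all its keys; the arm has not moved.

```bash
python3 -m pendant '[{"dx":0,"dy":0,"dz":-33,"ax":0,"ay":0,"az":-0.109,"hand":0},{"dx":0,"dy":0,"dz":-33,"ax":0,"ay":0,"az":-0.109,"hand":0},{"dx":0,"dy":0,"dz":-33,"ax":0,"ay":0,"az":-0.108,"hand":0},{"dx":-20,"dy":-15,"dz":0,"ax":0,"ay":0,"az":0,"hand":0},{"dx":-28,"dy":-22,"dz":0,"ax":0,"ay":0,"az":0,"hand":0},{"dx":-28,"dy":-22,"dz":0,"ax":0,"ay":0,"az":0,"hand":0},{"dx":-28,"dy":-22,"dz":0,"ax":0,"ay":0,"az":0,"hand":0},{"dx":-28,"dy":-22,"dz":0,"ax":0,"ay":0,"az":0,"hand":0},{"dx":-28,"dy":-22,"dz":0,"ax":0,"ay":0,"az":0,"hand":0},{"dx":-28,"dy":-22,"dz":0,"ax":0,"ay":0,"az":0,"hand":0}]'
python3 -m pendant '[{"dx":-28,"dy":-20,"dz":0,"ax":0,"ay":0,"az":0,"hand":0},{"dx":-28,"dy":-20,"dz":0,"ax":0,"ay":0,"az":0,"hand":0},{"dx":-26,"dy":-16,"dz":0,"ax":0,"ay":0,"az":0,"hand":0},{"dx":0,"dy":0,"dz":0,"ax":0,"ay":0,"az":0,"hand":0},{"dx":0,"dy":0,"dz":0,"ax":0,"ay":0,"az":0,"hand":0}]'
python3 - <<'E'
from h import *
s=ctrl.state(); T=toolT(s); print(s['t'],np.round(T,4),np.round(s['q'],3))
im=ctrl.read_camera('wrist'); cv2.imwrite('pics/w2.png',im[:,:,::-1]); np.save('w2.npy',wristT(s))
E
```

```text
t: 1.03
ee_pos: [0.3568, 0.3495, 0.3303]
orientation: [-0.002, 3.142, 0.0]
contact_force: [0.8, -0.4, 0.8]
width: 0.0855
t: 1.45
ee_pos: [0.4387, 0.2938, 0.3298]
orientation: [-0.002, -3.141, 0.001]
contact_force: [-0.2, -0.2, -0.3]
width: 0.0855
1.45 [[-1.000e+00  1.500e-03 -9.000e-04  4.387e-01]
 [ 1.500e-03  1.000e+00 -3.000e-04  2.938e-01]
 [ 9.000e-04 -3.000e-04 -1.000e+00  3.298e-01]
 [ 0.000e+00  0.000e+00  0.000e+00  1.000e+00]] [0.452 0.265 0.069 1.375 0.    0.453]
```

View pics/w2.png

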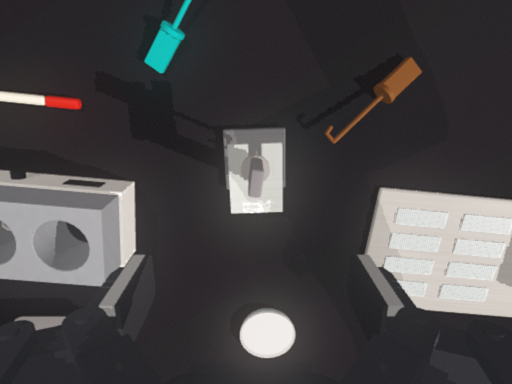

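```bash
python3 - <<'E'
from h import *
w=cv2.imread('pics/w2.png')
a=cv2.resize(w[115:225,205:305],None,fx=5.4,fy=5.4,interpolation=cv2.INTER_CUBIC)
s=cv2.imread('pics/scene0.png')
b=cv2.resize(s[190:250,305:350],None,fx=9,fy=9,interpolation=cv2.INTER_CUBIC)
c=np.zeros((600,960,3),np.uint8); c[:594,:540]=a; c[:540,545:950]=b
cv2.imwrite('pics/w2c.png',cv2.resize(c,(800,500)))
cv2.imwrite('pics/w2a.png',a)
E
```

```text
(no output)
```

View pics/w2c.png

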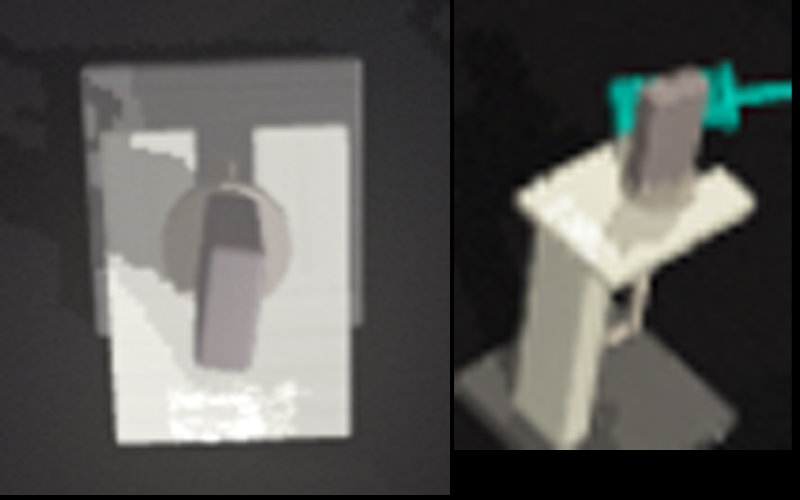

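View pics/w2a.png

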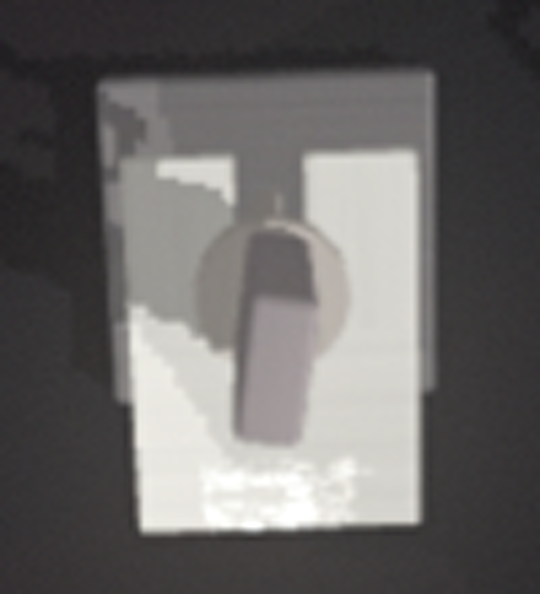

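```bash
python3 - <<'E'
from h import *
W=np.load('w2.npy'); cm=ctrl.camera_model('wrist'); sc=ctrl.camera_model('scene'); tp=ctrl.camera_model('top')
f=5.4; P=lambda u,v:((u+.5)/f-.5+205,(v+.5)/f-.5+115)
for n,pts,z in [('fork',[(122,155),(418,150),(421,523),(140,532)],.13),('mouth',[(236,155),(303,152)],.13),('collar L/R/top',[(193,290),(350,290),(272,217)],.136),('handle top',[(255,296),(316,303),(300,445),(233,438)],.186)]:
    q=[onz(cm,P(*p),z,W) for p in pts]
    print(n,np.round(q,4)); print(' mean',np.round(np.mean(q,0),4))
c=np.array([.446,.295,.161])
for sg in (1,-1):
  for nm,o in [('bowl',(8.5,0,-115.5)),('tip',(19,0,-106.5)),('shaftlow',(0,0,-118)),('shafttop',(0,0,-40))]:
    p=c+np.array([sg*o[0],0,o[2]])/1000
    print(sg,nm,'sceneCrop(x.833 disp)',np.round((((proj(sc,p)-[305,190]+.5)*9)*.833+[454,0]),0),'wrist5.4',np.round((proj(cm,p,W)-[205,115]+.5)*5.4))
E
```

```text
fork [[0.4202 0.2695 0.13  ]
 [0.4193 0.3255 0.13  ]
 [0.4951 0.3282 0.13  ]
 [0.497  0.2714 0.13  ]]
 mean [0.4579 0.2987 0.13  ]
mouth [[0.4203 0.2911 0.13  ]
 [0.4197 0.3038 0.13  ]]
 mean [0.42   0.2974 0.13  ]
collar L/R/top [[0.445  0.2829 0.136 ]
 [0.4451 0.3128 0.136 ]
 [0.4309 0.2979 0.136 ]]
 mean [0.4403 0.2978 0.136 ]
handle top [[0.4333 0.2945 0.186 ]
 [0.4345 0.3044 0.186 ]
 [0.4589 0.302  0.186 ]
 [0.4577 0.2908 0.186 ]]
 mean [0.4461 0.2979 0.186 ]
1 bowl sceneCrop(x.833 disp) [614. 325.] wrist5.4 [256. 235.]
1 tip sceneCrop(x.833 disp) [596. 321.] wrist5.4 [256. 287.]
1 shaftlow sceneCrop(x.833 disp) [629. 320.] wrist5.4 [256. 198.]
1 shafttop sceneCrop(x.833 disp) [651. 193.] wrist5.4 [257. 276.]
-1 bowl sceneCrop(x.833 disp) [645. 308.] wrist5.4 [256. 165.]
-1 tip sceneCrop(x.833 disp) [667. 283.] wrist5.4 [256. 127.]
-1 shaftlow sceneCrop(x.833 disp) [629. 320.] wrist5.4 [256. 198.]
-1 shafttop sceneCrop(x.833 disp) [651. 193.] wrist5.4 [257. 276.]
```

Projection of the two options onto the scene view shows that the hook bar points +x, with yaw about -7°. Next I look into the wells for the loop.

```bash
python3 -m pendant '[{"dx":-8,"dy":-20,"dz":0,"ax":0,"ay":0,"az":0,"hand":0},{"dx":-8,"dy":-35,"dz":0,"ax":0,"ay":0,"az":0,"hand":0},{"dx":-8,"dy":-35,"dz":0,"ax":0,"ay":0,"az":0,"hand":0},{"dx":-8,"dy":-35,"dz":0,"ax":0,"ay":0,"az":0,"hand":0},{"dx":-8,"dy":-35,"dz":0,"ax":0,"ay":0,"az":0,"hand":0},{"dx":-8,"dy":-35,"dz":0,"ax":0,"ay":0,"az":0,"hand":0},{"dx":-8,"dy":-35,"dz":5,"ax":0,"ay":0,"az":0,"hand":0},{"dx":-8,"dy":-35,"dz":15,"ax":0,"ay":0,"az":0,"hand":0},{"dx":-7,"dy":-30,"dz":25,"ax":0,"ay":0,"az":0,"hand":0},{"dx":0,"dy":-23,"dz":25,"ax":0,"ay":0,"az":0,"hand":0}]'
python3 -m pendant '[{"dx":0,"dy":0,"dz":0,"ax":0,"ay":0,"az":0,"hand":0},{"dx":0,"dy":0,"dz":0,"ax":0,"ay":0,"az":0,"hand":0},{"dx":0,"dy":0,"dz":0,"ax":0,"ay":0,"az":0,"hand":0}]'
python3 - <<'E'
from h import *
s=ctrl.state(); T=toolT(s); print(s['t'],np.round(T,4),np.round(s['q'],3))
im=ctrl.read_camera('wrist'); cv2.imwrite('pics/w3.png',im[:,:,::-1]); np.save('w3.npy',wristT(s))
E
```

```text
t: 2.33
ee_pos: [0.5101, -0.0243, 0.2601]
orientation: [-0.003, 3.139, -0.001]
contact_force: [-0.1, 1.1, 0.4]
width: 0.0852
t: 2.58
ee_pos: [0.5091, -0.0219, 0.2611]
orientation: [-0.003, 3.141, 0.001]
contact_force: [-0.6, 0.8, 0.6]
width: 0.0856
2.5833 [[-1.000e+00 -2.200e-03  6.000e-04  5.091e-01]
 [-2.200e-03  1.000e+00  4.000e-04 -2.190e-02]
 [-6.000e-04  4.000e-04 -1.000e+00  2.611e-01]
 [ 0.000e+00  0.000e+00  0.000e+00  1.000e+00]] [-0.187  0.246 -0.136  1.189  0.    -0.189]
```

View pics/w3.png

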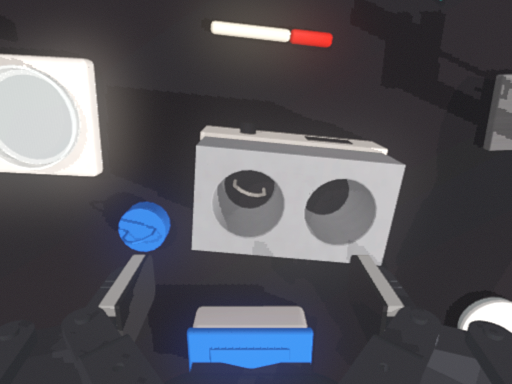

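```bash
python3 - <<'E'
from h import *
w=cv2.imread('pics/w3.png')
a=w[160:245,185:390]; a=np.clip(a.astype(float)*1.8,0,255).astype(np.uint8)
a=cv2.resize(a,None,fx=3.9,fy=3.9,interpolation=cv2.INTER_CUBIC)
cv2.imwrite('pics/w3c.png',a)
b=w[165:240,208:290]; b=np.clip(b.astype(float)*3,0,255).astype(np.uint8)
cv2.imwrite('pics/w3d.png',cv2.resize(b,None,fx=8,fy=8,interpolation=cv2.INTER_CUBIC)[:600])
E
```

```text
(no output)
```

View pics/w3c.png

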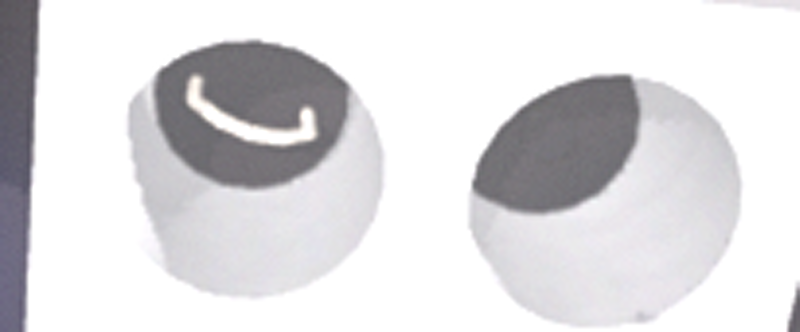

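View pics/w3d.png

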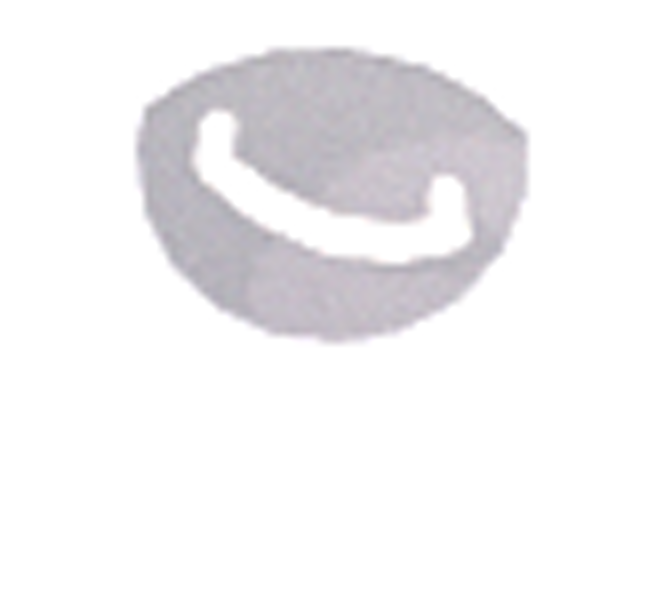

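```bash
python3 - <<'E'
from h import *
W=np.load('w3.npy'); cm=ctrl.camera_model('wrist')
P=lambda u,v:((u+.5)/8-.5+208,(v+.5)/8-.5+165)
F=[onz(cm,P(*p),.036,W) for p in [(217,122),(446,187)]]
S=[onz(cm,P(*p),.054,W) for p in [(212,160),(458,230)]]
for n,q in (('feet',F),('shoulder',S)):
    d=q[1]-q[0]; print(n,np.round(q,4),'mid',np.round((q[0]+q[1])/2,4),'sep',np.linalg.norm(d),'yaw',np.degrees(np.arctan2(d[1],d[0]))-90)
m=onz(cm,P(340,233),.0692,W); print('peak-ish',m)
# rims in w3
w=cv2.imread('pics/w3.png'); 
f=3.9; Q=lambda u,v:((u+.5)/f-.5+185,(v+.5)/f-.5+160)
# rim extremes L/R (bottom and sides are unoccluded top edge)
for n,pts in [('A',[(128,115),(384,180),(255,40),(250,297)]),('B',[(470,195),(741,190),(628,74),(590,326)])]:
    q=np.array([onz(cm,Q(*p),.105,W) for p in pts]); print(n,np.round(q,4))
g=[(197,141),(397,156),(383,262),(192,249)]
q=np.array([onz(cm,p,.105,W) for p in g]); print('block',np.round(q,4),q.mean(0))
d=q[1]-q[0];print(np.degrees(np.arctan2(-d[0],d[1])));d=q[2]-q[3];print(np.degrees(np.arctan2(-d[0],d[1])))
# dish rim in wrist: plinth corners / dish outer
E
cat > dish.py <<'E'
from h import *
E
python3 - <<'E'
import cv2
w=cv2.imread('pics/w3.png')[45:185,0:110]
cv2.imwrite('pics/w3e.png',cv2.resize(w,None,fx=4,fy=4,interpolation=cv2.INTER_CUBIC))
E
```

```text
feet [[ 0.5373 -0.0402  0.036 ]
 [ 0.5469 -0.0075  0.036 ]] mid [ 0.5421 -0.0238  0.036 ] sep 0.034056447091289396 yaw -16.382483391801074
shoulder [[ 0.5374 -0.04    0.054 ]
 [ 0.5473 -0.0065  0.054 ]] mid [ 0.5423 -0.0233  0.054 ] sep 0.034991674974099315 yaw -16.497877825431146
peak-ish [ 0.54262736 -0.02262894  0.0692    ]
A [[ 0.5261 -0.053   0.105 ]
 [ 0.5425  0.0087  0.105 ]
 [ 0.5075 -0.0227  0.105 ]
 [ 0.5739 -0.0238  0.105 ]]
B [[0.5464 0.0298 0.105 ]
 [0.5449 0.0957 0.105 ]
 [0.5156 0.0655 0.105 ]
 [0.5817 0.062  0.105 ]]
block [[ 0.4812 -0.0699  0.105 ]
 [ 0.4943  0.11    0.105 ]
 [ 0.6025  0.111   0.105 ]
 [ 0.5884 -0.0799  0.105 ]] [0.54160148 0.01776336 0.105     ]
-4.1623540209918595
-4.221045510198994
```

View pics/w3e.png

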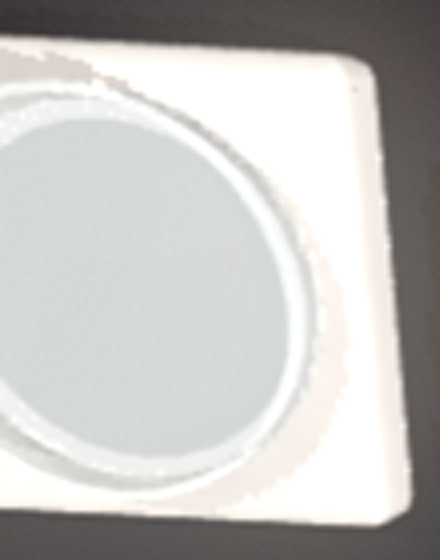

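The loop is in the -y well at (.5423,-.0233) with yaw -16.4°, and the leg spacing I measured (34 mm) matches the description. The dish is at about (.470,-.259). Back to the hook.

```bash
python3 -m pendant '[{"dx":3,"dy":20,"dz":-20,"ax":0,"ay":0,"az":0,"hand":0},{"dx":6,"dy":34,"dz":0,"ax":0,"ay":0,"az":0,"hand":0},{"dx":7,"dy":34,"dz":0,"ax":0,"ay":0,"az":0,"hand":0},{"dx":7,"dy":34,"dz":0,"ax":0,"ay":0,"az":0,"hand":0},{"dx":7,"dy":34,"dz":0,"ax":0,"ay":0,"az":0,"hand":0},{"dx":7,"dy":34,"dz":0,"ax":0,"ay":0,"az":0,"hand":0},{"dx":7,"dy":34,"dz":0,"ax":0,"ay":0,"az":0,"hand":0},{"dx":7,"dy":34,"dz":0,"ax":0,"ay":0,"az":0,"hand":0},{"dx":7,"dy":34,"dz":0,"ax":0,"ay":0,"az":0,"hand":0},{"dx":6,"dy":26,"dz":0,"ax":0,"ay":0,"az":0.06,"hand":0}]'
python3 -m pendant '[{"dx":0,"dy":0,"dz":0,"ax":0,"ay":0,"az":0.064,"hand":0},{"dx":0,"dy":0,"dz":0,"ax":0,"ay":0,"az":0,"hand":0},{"dx":0,"dy":0,"dz":0,"ax":0,"ay":0,"az":0,"hand":0}]'
python3 - <<'E'
from h import *
s=ctrl.state(); T=toolT(s); print(s['t'],np.round(T,4),np.round(s['q'],3))
d=T[:3,:3].T@(np.array([.4455,.298,.147])-T[:3,3]); print('go',d*1000, 'yaw',np.degrees(np.arctan2(T[1,0],T[0,0])))
im=ctrl.read_camera('wrist'); cv2.imwrite('pics/w4.png',im[:,:,::-1]); np.save('w4.npy',wristT(s))
w=im[:,:,::-1]; cv2.imwrite('pics/w4c.png',cv2.resize(w[150:290,180:330],None,fx=4,fy=4,interpolation=cv2.INTER_CUBIC))
E
```

```text
t: 3.47
ee_pos: [0.4434, 0.2988, 0.2818]
orientation: [0.086, 3.138, 0.003]
contact_force: [0.8, -0.1, -0.1]
width: 0.0857
t: 3.72
ee_pos: [0.4443, 0.296, 0.2812]
orientation: [0.186, 3.135, 0.001]
contact_force: [0.2, -0.3, -0.1]
width: 0.0856
3.7167 [[-9.930e-01  1.183e-01  1.300e-03  4.443e-01]
 [ 1.183e-01  9.930e-01  5.000e-04  2.960e-01]
 [-1.200e-03  7.000e-04 -1.000e+00  2.812e-01]
 [ 0.000e+00  0.000e+00  0.000e+00  1.000e+00]] [ 0.451  0.285 -0.03   1.254 -0.     0.569]
go [ -0.77912485   2.03281453 134.20583618] yaw 173.20755685805705
```

View pics/w4c.png

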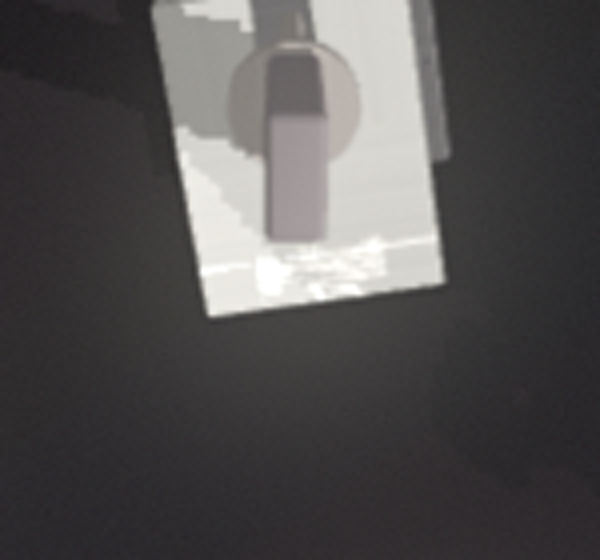

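The handle at (298,178) in the crop is aligned with the tool. I descend and grip.

```bash
python3 -m pendant '[{"dx":-1,"dy":2,"dz":20,"ax":0,"ay":0,"az":0,"hand":0},{"dx":0,"dy":0,"dz":30,"ax":0,"ay":0,"az":0,"hand":0},{"dx":0,"dy":0,"dz":30,"ax":0,"ay":0,"az":0,"hand":0},{"dx":0,"dy":0,"dz":25,"ax":0,"ay":0,"az":0,"hand":0},{"dx":0,"dy":0,"dz":18,"ax":0,"ay":0,"az":0,"hand":0},{"dx":0,"dy":0,"dz":11,"ax":0,"ay":0,"az":0,"hand":0},{"dx":0,"dy":0,"dz":0,"ax":0,"ay":0,"az":0,"hand":0},{"dx":0,"dy":0,"dz":0,"ax":0,"ay":0,"az":0,"hand":0}]'
python3 - <<'E'
from h import *
s=ctrl.state(); T=toolT(s); print(s['t'],np.round(T[:3,3],4),s['contact_force'])
im=ctrl.read_camera('wrist'); cv2.imwrite('pics/w5.png',im[:,:,::-1])
E
```

```text
t: 4.43
ee_pos: [0.4461, 0.2962, 0.1466]
orientation: [-0.192, -3.135, 0.0]
contact_force: [0.7, -0.2, -0.1]
width: 0.0859
4.4333 [0.4461 0.2962 0.1466] [ 0.74062584 -0.24748641 -0.09641389]
```

View pics/w5.png

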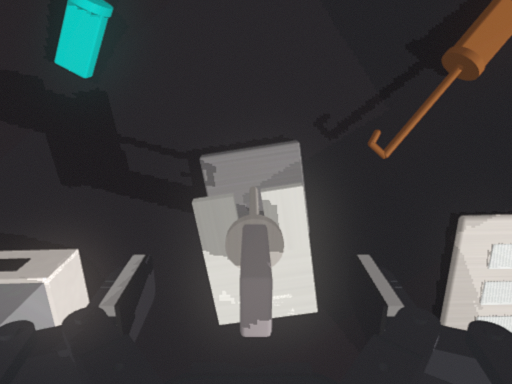

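```bash
python3 -m pendant '[{"dx":0,"dy":1.5,"dz":0,"ax":0,"ay":0,"az":0,"hand":0},{"dx":0,"dy":0,"dz":0,"ax":0,"ay":0,"az":0,"hand":100},{"dx":0,"dy":0,"dz":0,"ax":0,"ay":0,"az":0,"hand":180},{"dx":0,"dy":0,"dz":0,"ax":0,"ay":0,"az":0,"hand":255},{"dx":0,"dy":0,"dz":0,"ax":0,"ay":0,"az":0,"hand":255},{"dx":0,"dy":0,"dz":0,"ax":0,"ay":0,"az":0,"hand":255},{"dx":0,"dy":0,"dz":0,"ax":0,"ay":0,"az":0,"hand":255},{"dx":0,"dy":0,"dz":0,"ax":0,"ay":0,"az":0,"hand":255},{"dx":0,"dy":0,"dz":0,"ax":0,"ay":0,"az":0,"hand":255},{"dx":0,"dy":0,"dz":0,"ax":0,"ay":0,"az":0,"hand":255}]' 60
python3 - <<'E'
from h import *
s=ctrl.state(); T=toolT(s); print(s['t'],np.round(T[:3,3],4),s['contact_force'],s['width'])
im=ctrl.read_camera('wrist'); cv2.imwrite('pics/w6.png',im[:,:,::-1])
E
```

```text
t: 5.32
ee_pos: [0.4463, 0.2983, 0.1464]
orientation: [0.193, 3.136, 0.0]
contact_force: [-1.3, -0.7, 2.1]
width: 0.0114
5.3167 [0.4463 0.2983 0.1464] [-1.33473122 -0.67678677  2.13863214] 0.011399722586437875
```

View pics/w6.png

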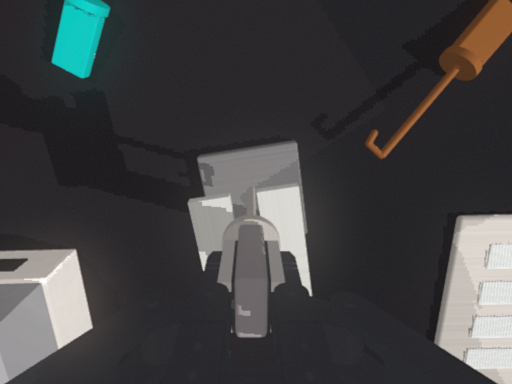

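Gripped (width 11.4 mm). The tip would catch under the fork on a straight lift, so I raise slightly, leave through the mouth, then lift.

```bash
python3 -m pendant '[{"dx":0,"dy":0,"dz":-3,"ax":0,"ay":0,"az":0,"hand":255},{"dx":0,"dy":0,"dz":-3,"ax":0,"ay":0,"az":0,"hand":255},{"dx":7,"dy":-1,"dz":0,"ax":0,"ay":0,"az":0,"hand":255},{"dx":13,"dy":-2,"dz":0,"ax":0,"ay":0,"az":0,"hand":255},{"dx":15,"dy":-2.2,"dz":0,"ax":0,"ay":0,"az":0,"hand":255},{"dx":15,"dy":-2.2,"dz":0,"ax":0,"ay":0,"az":0,"hand":255},{"dx":14,"dy":-2,"dz":0,"ax":0,"ay":0,"az":0,"hand":255},{"dx":5,"dy":0,"dz":-15,"ax":0,"ay":0,"az":0,"hand":255},{"dx":0,"dy":0,"dz":-30,"ax":0,"ay":0,"az":0,"hand":255},{"dx":0,"dy":0,"dz":-35,"ax":0,"ay":0,"az":0,"hand":255}]'
python3 -m pendant '[{"dx":0,"dy":0,"dz":-30,"ax":0,"ay":0,"az":0,"hand":255},{"dx":0,"dy":0,"dz":-15,"ax":0,"ay":0,"az":0,"hand":255},{"dx":0,"dy":0,"dz":0,"ax":0,"ay":0,"az":0,"hand":255},{"dx":0,"dy":0,"dz":0,"ax":0,"ay":0,"az":0,"hand":255}]'
python3 - <<'E'
from h import *
s=ctrl.state(); T=toolT(s); print(s['t'],np.round(T,4),s['contact_force'],s['width'])
np.save('T7.npy',T)
for n in ['wrist','scene','top']:
    im=ctrl.read_camera(n); cv2.imwrite(f'pics/{n}7.png',im[:,:,::-1])
    cm=ctrl.camera_model(n); W=wristT(s) if n=='wrist' else None
    for nm,o in [('handle',(.0,0,.0146)),('tip',(-.019,0,-.0919)),('bowl',(-.0085,0,-.1009)),('shaftlow',(0,0,-.1034))]:
        # hook x=-toolx ; up=-toolz
        p=T@np.array([o[0],0,-o[2],1]); print(n,nm,np.round(p[:3],4),np.round(proj(cm,p[:3],W),1))
E
```

```text
t: 6.2
ee_pos: [0.3743, 0.2966, 0.232]
orientation: [-0.192, -3.132, 0.003]
contact_force: [1.3, 0.7, -0.1]
width: 0.0118
t: 6.53
ee_pos: [0.3765, 0.2975, 0.2777]
orientation: [0.192, 3.134, 0.001]
contact_force: [-0.6, -0.5, -1.1]
width: 0.0113
6.5333 [[-9.925e-01  1.223e-01  1.200e-03  3.765e-01]
 [ 1.223e-01  9.925e-01  7.000e-04  2.975e-01]
 [-1.100e-03  9.000e-04 -1.000e+00  2.777e-01]
 [ 0.000e+00  0.000e+00  0.000e+00  1.000e+00]] [-0.61435156 -0.47398178 -1.11625549] 0.011258262496898937
wrist handle [0.3765 0.2975 0.2923] [251.2 272.6]
wrist tip [0.3955 0.2953 0.1858] [250.9 218. ]
wrist bowl [0.3851 0.2966 0.1768] [250.9 200.8]
wrist shaftlow [0.3766 0.2976 0.1743] [250.9 189.3]
scene handle [0.3765 0.2975 0.2923] [358. 163.]
scene tip [0.3955 0.2953 0.1858] [346.6 193.2]
scene bowl [0.3851 0.2966 0.1768] [349.1 194.3]
scene shaftlow [0.3766 0.2976 0.1743] [351.4 194.1]
top handle [0.3765 0.2975 0.2923] [157.4 268.8]
top tip [0.3955 0.2953 0.1858] [168.4 260.5]
top bowl [0.3851 0.2966 0.1768] [168.5 264.7]
top shaftlow [0.3766 0.2976 0.1743] [168.2 268. ]
```

```bash
python3 - <<'E'
from h import *
w=cv2.imread('pics/wrist7.png')[130:320,170:330]; s=cv2.imread('pics/scene7.png')[130:230,310:400]
c=np.zeros((570,1000,3),np.uint8); c[:,:480]=cv2.resize(w,(480,570),interpolation=cv2.INTER_CUBIC)
s=cv2.resize(s,(500,555),interpolation=cv2.INTER_CUBIC); c[:555,490:990]=s
cv2.imwrite('pics/c7.png',cv2.resize(c,(800,456)))
E
```

```text
(no output)
```

View pics/c7.png

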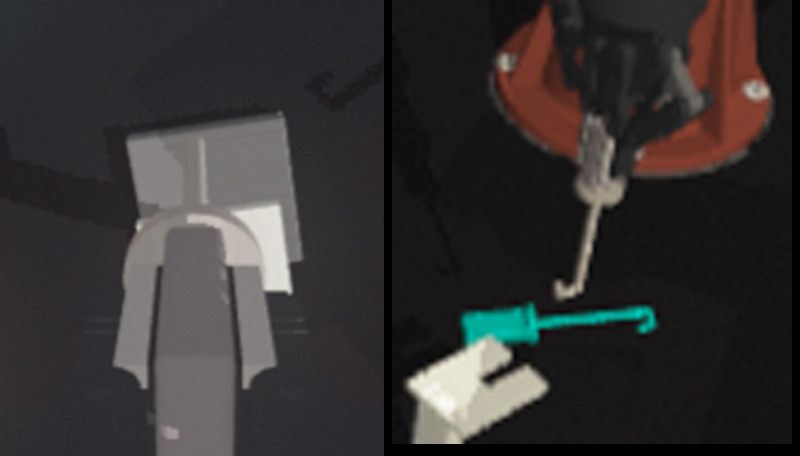

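The hook hangs straight, and shaft bottom and bowl agree with prediction within about 2 mm. Next I turn to the loop's heading and go above the well.

```bash
python3 -m pendant '[{"dx":0,"dy":0,"dz":0,"ax":0,"ay":0,"az":0.08,"hand":255},{"dx":0,"dy":0,"dz":0,"ax":0,"ay":0,"az":0.084,"hand":255},{"dx":-12,"dy":-14,"dz":0,"ax":0,"ay":0,"az":0,"hand":255},{"dx":-25,"dy":-29,"dz":0,"ax":0,"ay":0,"az":0,"hand":255},{"dx":-25,"dy":-29,"dz":0,"ax":0,"ay":0,"az":0,"hand":255},{"dx":-25,"dy":-29,"dz":0,"ax":0,"ay":0,"az":0,"hand":255},{"dx":-25,"dy":-29,"dz":0,"ax":0,"ay":0,"az":0,"hand":255},{"dx":-25,"dy":-29,"dz":0,"ax":0,"ay":0,"az":0,"hand":255},{"dx":-25,"dy":-29,"dz":0,"ax":0,"ay":0,"az":0,"hand":255},{"dx":-25,"dy":-29,"dz":0,"ax":0,"ay":0,"az":0,"hand":255}]'
python3 -m pendant '[{"dx":-20,"dy":-24,"dz":0,"ax":0,"ay":0,"az":0,"hand":255},{"dx":-18,"dy":-19,"dz":0,"ax":0,"ay":0,"az":0,"hand":255},{"dx":0,"dy":0,"dz":0,"ax":0,"ay":0,"az":0,"hand":255},{"dx":0,"dy":0,"dz":0,"ax":0,"ay":0,"az":0,"hand":255},{"dx":0,"dy":0,"dz":0,"ax":0,"ay":0,"az":0,"hand":255}]'
cat > go.py <<'E'
from h import *
import sys
def go(tx,ty,tz,name=None):
    s=ctrl.state(); T=toolT(s); print(s['t'],np.round(T[:3,3],4),'yaw',np.degrees(np.arctan2(T[1,0],T[0,0])),'F',np.round(s['contact_force'],1),'w',s['width'])
    print('tilt',T[:3,2]); print('go',T[:3,:3].T@(np.array([tx,ty,tz])-T[:3,3])*1000)
    if name:
        np.save(name+'.npy',wristT(s)); cv2.imwrite(f'pics/{name}.png',ctrl.read_camera('wrist')[:,:,::-1])
    return s,T
E
python3 -c "
from go import *
go(.5188,-.0164,.152,'w8')"
```

```text
t: 7.52
ee_pos: [0.4943, 0.0345, 0.2761]
orientation: [-0.449, -3.107, 0.0]
contact_force: [0.5, -0.0, -1.0]
width: 0.0114
t: 7.93
ee_pos: [0.518, -0.0152, 0.2763]
orientation: [-0.449, -3.107, -0.001]
contact_force: [-0.4, -0.2, -0.7]
width: 0.0114
7.9333 [ 0.518  -0.0152  0.2763] yaw 163.55066249217268 F [-0.4 -0.2 -0.7] w 0.011391228646836137
tilt [-2.11430798e-03  7.07771787e-04 -9.99997514e-01]
go [ -1.36758767  -0.93317217 124.31992061]
```

View pics/w8.png

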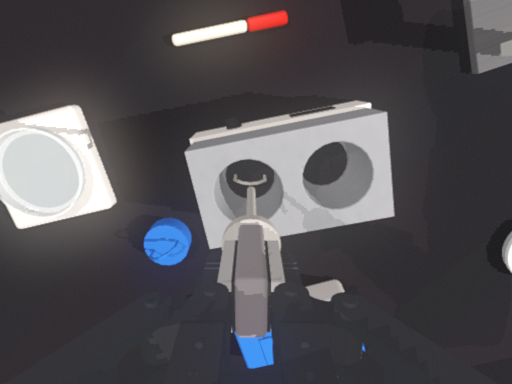

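Loop (250,182) and shaft bottom (251,187) are aligned in the wrist view. I lower until the hook is just above loop height, then check.

```bash
python3 -m pendant '[{"dx":-1,"dy":-0.5,"dz":10,"ax":0,"ay":0,"az":0,"hand":255},{"dx":0,"dy":0,"dz":20,"ax":0,"ay":0,"az":0,"hand":255},{"dx":0,"dy":0,"dz":20,"ax":0,"ay":0,"az":0,"hand":255},{"dx":0,"dy":0,"dz":18,"ax":0,"ay":0,"az":0,"hand":255},{"dx":0,"dy":0,"dz":15,"ax":0,"ay":0,"az":0,"hand":255},{"dx":0,"dy":0,"dz":8,"ax":0,"ay":0,"az":0,"hand":255},{"dx":0,"dy":0,"dz":0,"ax":0,"ay":0,"az":0,"hand":255},{"dx":0,"dy":0,"dz":0,"ax":0,"ay":0,"az":0,"hand":255}]'
python3 -c "
from go import *
go(.5188,-.0164,.152,'w9')
w=cv2.imread('pics/w9.png')[130:270,170:330]; cv2.imwrite('pics/w9c.png',cv2.resize(np.clip(w*1.0*1.6,0,255).astype('uint8'),None,fx=4,fy=4,interpolation=cv2.INTER_CUBIC))
"
```

```text
t: 8.65
ee_pos: [0.5194, -0.0159, 0.1863]
orientation: [-0.448, -3.109, -0.0]
contact_force: [0.6, 0.2, -0.4]
width: 0.0117
8.65 [ 0.5194 -0.0159  0.1863] yaw 163.6147801351136 F [ 0.6  0.2 -0.4] w 0.011723738630930474
tilt [-4.10049956e-04  7.56249387e-05 -9.99999913e-01]
go [ 0.43793295 -0.62240052 34.29540569]
```

View pics/w9c.png

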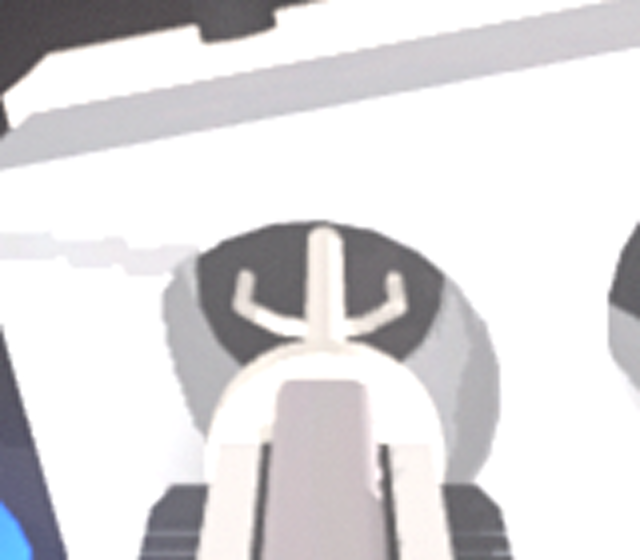

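```bash
python3 -c "
from h import *
W=np.load('w9.npy'); cm=ctrl.camera_model('wrist')
P=lambda u,v:((u+.5)/4-.5+170,(v+.5)/4-.5+130)
q=[onz(cm,P(*p),.054,W) for p in [(240,297),(402,300)]];m=(q[0]+q[1])/2;print(q,m)
f=[onz(cm,P(*p),.036,W) for p in [(245,273),(395,275)]];print(f,(f[0]+f[1])/2)
s=onz(cm,P(325,229),.081,W);print('shaft -x edge',s)
u=np.array([.959,-.282]);print(((s-m)[:2])@u, ((s-m)[:2])@np.array([.282,.959]))
"
```

```text
[array([ 0.53594493, -0.0399214 ,  0.054     ]), array([ 0.54654081, -0.00629534,  0.054     ])] [ 0.54124287 -0.02310837  0.054     ]
[array([ 0.53671592, -0.04006668,  0.036     ]), array([ 0.54691917, -0.00703919,  0.036     ])] [ 0.54181754 -0.02355294  0.036     ]
shaft -x edge [ 0.51812142 -0.01546185  0.081     ]
-0.02432979084054391 0.0008127697069735009
```

```bash
python3 -m pendant '[{"dx":2.7,"dy":-0.5,"dz":0,"ax":0,"ay":0,"az":0,"hand":255},{"dx":0,"dy":0,"dz":5,"ax":0,"ay":0,"az":0,"hand":255},{"dx":0,"dy":0,"dz":5,"ax":0,"ay":0,"az":0,"hand":255},{"dx":0,"dy":0,"dz":5,"ax":0,"ay":0,"az":0,"hand":255},{"dx":0,"dy":0,"dz":5,"ax":0,"ay":0,"az":0,"hand":255},{"dx":0,"dy":0,"dz":0,"ax":0,"ay":0,"az":0,"hand":255}]'
python3 -c "
from go import *
go(.5164,-.0157,.151)"
```

```text
t: 9.2
ee_pos: [0.5162, -0.0161, 0.1651]
orientation: [-0.449, -3.108, -0.0]
contact_force: [0.5, 1.0, -1.4]
width: 0.0112
9.2 [ 0.5162 -0.0161  0.1651] yaw 163.56130341494952 F [ 0.5  1.  -1.4] w 0.011248416910317574
tilt [-1.67988797e-03  2.76171758e-04 -9.99998551e-01]
go [-0.08180361  0.43020669 14.09971113]
```

```bash
python3 -m pendant '[{"dx":0,"dy":0,"dz":5,"ax":0,"ay":0,"az":0,"hand":255},{"dx":0,"dy":0,"dz":5,"ax":0,"ay":0,"az":0,"hand":255},{"dx":0,"dy":0,"dz":4,"ax":0,"ay":0,"az":0,"hand":255},{"dx":0,"dy":0,"dz":0,"ax":0,"ay":0,"az":0,"hand":255}]'
python3 -c "
from go import *
go(.5364,-.0216,.151,'w10')
w=cv2.imread('pics/w10.png')[130:270,170:330]; cv2.imwrite('pics/w10c.png',cv2.resize(np.clip(w*1.0*1.6,0,255).astype('uint8'),None,fx=4,fy=4,interpolation=cv2.INTER_CUBIC))
"
```

```text
t: 9.53
ee_pos: [0.5163, -0.0161, 0.1513]
orientation: [-0.449, -3.108, 0.0]
contact_force: [-0.7, 0.1, -1.0]
width: 0.0111
9.5333 [ 0.5163 -0.0161  0.1513] yaw 163.56426251556735 F [-0.7  0.1 -1. ] w 0.011052087087620356
tilt [-1.42212930e-03  2.02485180e-04 -9.99998968e-01]
go [-20.80871917   0.3852987    0.27905572]
```

View pics/w10c.png

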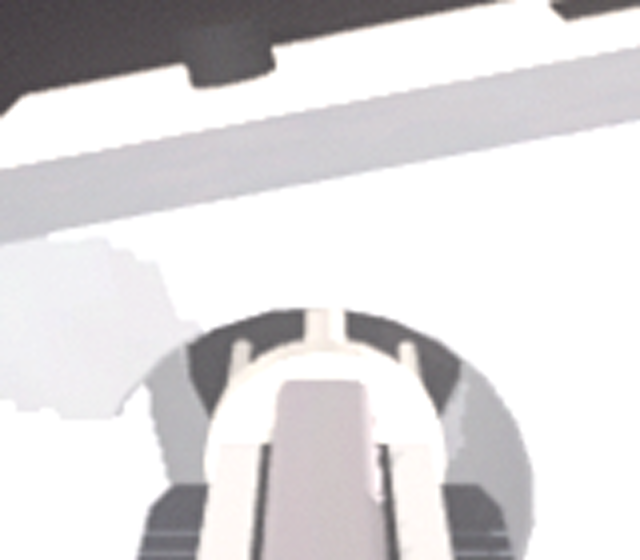

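```bash
python3 -m pendant '[{"dx":-4,"dy":0,"dz":0,"ax":0,"ay":0,"az":0,"hand":255},{"dx":-5,"dy":0,"dz":0,"ax":0,"ay":0,"az":0,"hand":255},{"dx":-5,"dy":0,"dz":0,"ax":0,"ay":0,"az":0,"hand":255},{"dx":-3.5,"dy":0,"dz":0,"ax":0,"ay":0,"az":0,"hand":255},{"dx":0,"dy":0,"dz":0,"ax":0,"ay":0,"az":0,"hand":255},{"dx":0,"dy":0,"dz":-5,"ax":0,"ay":0,"az":0,"hand":255},{"dx":0,"dy":0,"dz":-5,"ax":0,"ay":0,"az":0,"hand":255},{"dx":0,"dy":0,"dz":-5,"ax":0,"ay":0,"az":0,"hand":255},{"dx":0,"dy":0,"dz":-5,"ax":0,"ay":0,"az":0,"hand":255},{"dx":0,"dy":0,"dz":-5,"ax":0,"ay":0,"az":0,"hand":255}]'
python3 -m pendant '[{"dx":0,"dy":0,"dz":-5,"ax":0,"ay":0,"az":0,"hand":255},{"dx":0,"dy":0,"dz":-5,"ax":0,"ay":0,"az":0,"hand":255},{"dx":0,"dy":0,"dz":-5,"ax":0,"ay":0,"az":0,"hand":255},{"dx":0,"dy":0,"dz":0,"ax":0,"ay":0,"az":0,"hand":255}]'
python3 -c "
from go import *
go(.5364,-.0216,.151,'w11')
w=cv2.imread('pics/w11.png')[130:270,170:330]; cv2.imwrite('pics/w11c.png',cv2.resize(np.clip(w*1.0*1.6,0,255).astype('uint8'),None,fx=4,fy=4,interpolation=cv2.INTER_CUBIC))
"
```

```text
t: 10.42
ee_pos: [0.5336, -0.021, 0.178]
orientation: [0.449, 3.109, 0.0]
contact_force: [0.8, -0.3, -2.5]
width: 0.0113
t: 10.75
ee_pos: [0.5342, -0.0212, 0.1934]
orientation: [0.449, 3.108, -0.0]
contact_force: [0.1, 0.1, -2.2]
width: 0.0113
10.75 [ 0.5342 -0.0212  0.1934] yaw 163.5696547529084 F [ 0.1  0.1 -2.2] w 0.011312668202489452
tilt [ 1.45134855e-03 -2.14270870e-04 -9.99998924e-01]
go [-2.13872221  0.19240916 42.42785805]
```

View pics/w11c.png

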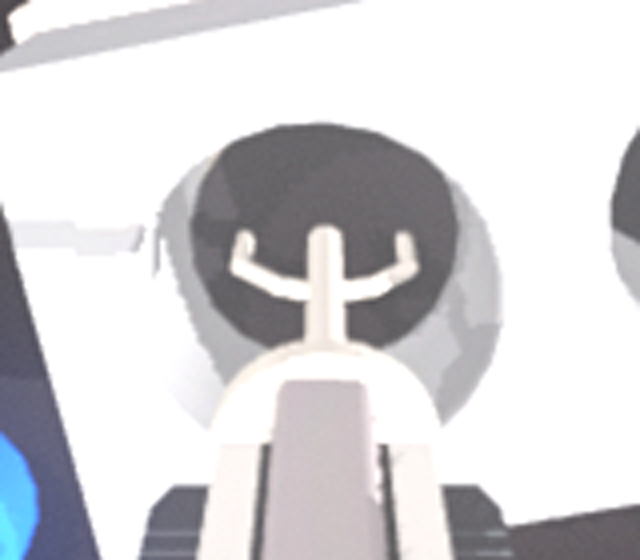

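The loop is caught (load -2.2 N) and the capsule is hanging level. I continue straight up.

```bash
python3 -m pendant '[{"dx":0,"dy":0,"dz":-6,"ax":0,"ay":0,"az":0,"hand":255},{"dx":0,"dy":0,"dz":-8,"ax":0,"ay":0,"az":0,"hand":255},{"dx":0,"dy":0,"dz":-10,"ax":0,"ay":0,"az":0,"hand":255},{"dx":0,"dy":0,"dz":-12,"ax":0,"ay":0,"az":0,"hand":255},{"dx":0,"dy":0,"dz":-14,"ax":0,"ay":0,"az":0,"hand":255},{"dx":0,"dy":0,"dz":-14,"ax":0,"ay":0,"az":0,"hand":255},{"dx":0,"dy":0,"dz":-14,"ax":0,"ay":0,"az":0,"hand":255},{"dx":0,"dy":0,"dz":-12,"ax":0,"ay":0,"az":0,"hand":255},{"dx":0,"dy":0,"dz":-8,"ax":0,"ay":0,"az":0,"hand":255},{"dx":0,"dy":0,"dz":-4,"ax":0,"ay":0,"az":0,"hand":255}]'
python3 -c "
from go import *
s,T=go(.4618,-.2566,.293,'w12')
cv2.imwrite('pics/s12.png',cv2.resize(ctrl.read_camera('scene')[100:260,170:380,::-1],None,fx=3.5,fy=3.5,interpolation=cv2.INTER_CUBIC))
"
```

```text
t: 11.63
ee_pos: [0.5342, -0.0212, 0.296]
orientation: [0.449, 3.107, -0.0]
contact_force: [0.0, -0.0, -1.9]
width: 0.0112
11.6333 [ 0.5342 -0.0212  0.296 ] yaw 163.56831134143135 F [ 0.  -0.  -1.9] w 0.011187323728464326
tilt [ 2.03368401e-03 -3.58679807e-04 -9.99997868e-01]
go [   2.84702919 -246.27944627    2.98539817]
```

View pics/s12.png

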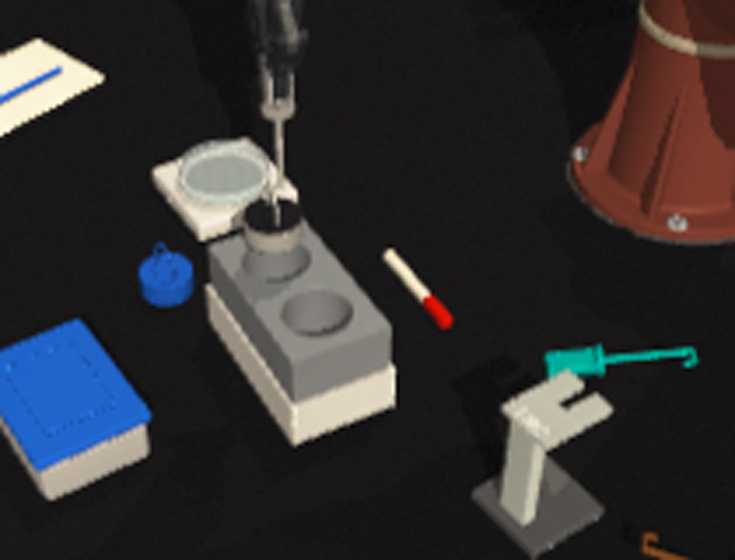

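View pics/w12.png

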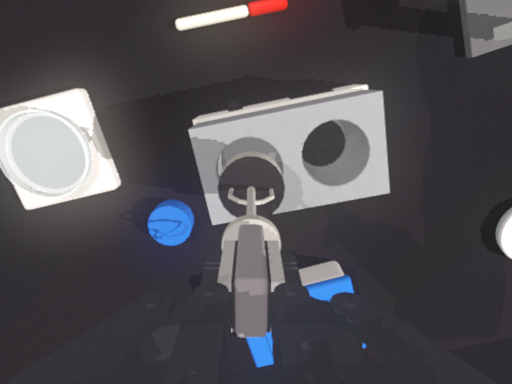

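The scene view shows the capsule hanging upright above the well mouth at crop (273,225). I carry it smoothly to the dish.

```bash
python3 -m pendant '[{"dx":0,"dy":-2,"dz":0,"ax":0,"ay":0,"az":0,"hand":255},{"dx":0,"dy":-4,"dz":0,"ax":0,"ay":0,"az":0,"hand":255},{"dx":0,"dy":-6,"dz":0,"ax":0,"ay":0,"az":0,"hand":255},{"dx":0,"dy":-8,"dz":0,"ax":0,"ay":0,"az":0,"hand":255},{"dx":0,"dy":-10,"dz":0,"ax":0,"ay":0,"az":0,"hand":255},{"dx":0,"dy":-12,"dz":0,"ax":0,"ay":0,"az":0,"hand":255},{"dx":0,"dy":-14,"dz":0,"ax":0,"ay":0,"az":0,"hand":255},{"dx":0.5,"dy":-15,"dz":0,"ax":0,"ay":0,"az":0,"hand":255},{"dx":0.5,"dy":-15,"dz":0,"ax":0,"ay":0,"az":0,"hand":255},{"dx":0.5,"dy":-15,"dz":0,"ax":0,"ay":0,"az":0,"hand":255}]'
python3 -m pendant '[{"dx":0.5,"dy":-15,"dz":0,"ax":0,"ay":0,"az":0,"hand":255},{"dx":0.4,"dy":-15,"dz":0,"ax":0,"ay":0,"az":0,"hand":255},{"dx":0.4,"dy":-15,"dz":0,"ax":0,"ay":0,"az":0,"hand":255},{"dx":0,"dy":-15,"dz":0,"ax":0,"ay":0,"az":0,"hand":255},{"dx":0,"dy":-15,"dz":0,"ax":0,"ay":0,"az":0,"hand":255},{"dx":0,"dy":-15,"dz":0,"ax":0,"ay":0,"az":0,"hand":255},{"dx":0,"dy":-14,"dz":0,"ax":0,"ay":0,"az":0,"hand":255},{"dx":0,"dy":-12,"dz":0,"ax":0,"ay":0,"az":0,"hand":255},{"dx":0,"dy":-10,"dz":0,"ax":0,"ay":0,"az":0,"hand":255},{"dx":0,"dy":-8,"dz":0,"ax":0,"ay":0,"az":0,"hand":255}]'
python3 -m pendant '[{"dx":0,"dy":-6,"dz":0,"ax":0,"ay":0,"az":0,"hand":255},{"dx":0,"dy":-4,"dz":0,"ax":0,"ay":0,"az":0,"hand":255},{"dx":0,"dy":-2,"dz":0,"ax":0,"ay":0,"az":0,"hand":255},{"dx":0,"dy":0,"dz":0,"ax":0,"ay":0,"az":0,"hand":255},{"dx":0,"dy":0,"dz":0,"ax":0,"ay":0,"az":0,"hand":255},{"dx":0,"dy":0,"dz":0,"ax":0,"ay":0,"az":0,"hand":255},{"dx":0,"dy":0,"dz":0,"ax":0,"ay":0,"az":0,"hand":255},{"dx":0,"dy":0,"dz":0,"ax":0,"ay":0,"az":0,"hand":255}]'
python3 -c "
from go import *
s,T=go(.4618,-.2566,.2,'w13')
cv2.imwrite('pics/s13.png',cv2.resize(ctrl.read_camera('scene')[100:260,170:380,::-1],None,fx=3.5,fy=3.5,interpolation=cv2.INTER_CUBIC))
"
```

```text
t: 12.57
ee_pos: [0.503, -0.1192, 0.2943]
orientation: [-0.45, -3.109, 0.0]
contact_force: [0.4, 0.6, -2.4]
width: 0.0112
t: 13.4
ee_pos: [0.4639, -0.247, 0.2943]
orientation: [-0.45, -3.109, 0.0]
contact_force: [-0.4, 0.4, -1.6]
width: 0.0114
t: 14.07
ee_pos: [0.4613, -0.2569, 0.2943]
orientation: [0.448, 3.109, 0.0]
contact_force: [-0.6, 0.1, -2.3]
width: 0.0113
14.0667 [ 0.4613 -0.2569  0.2943] yaw 163.5957849124257 F [-0.6  0.1 -2.3] w 0.011304932311350158
tilt [ 2.91095902e-05  4.99394005e-05 -9.99999998e-01]
go [-0.43016484  0.44509345 94.3186207 ]
```

View pics/s13.png

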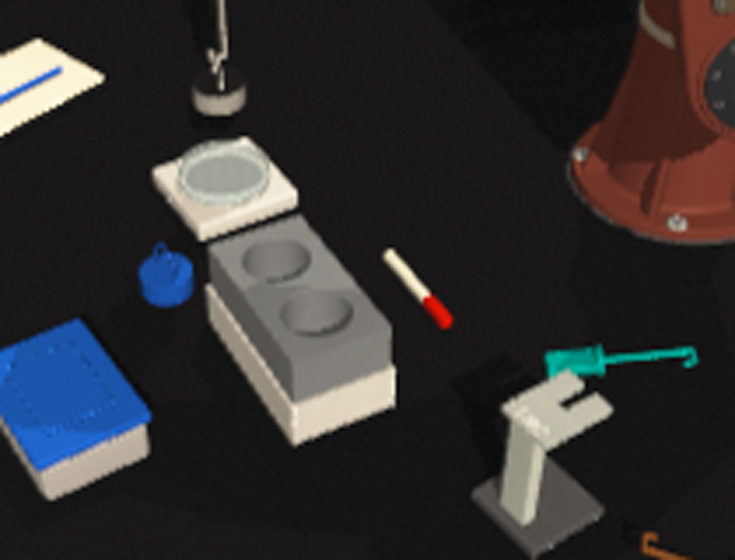

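View pics/w13.png

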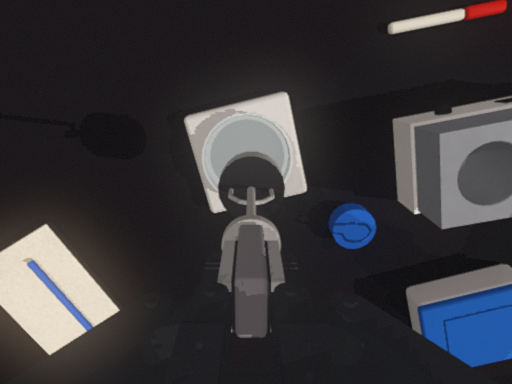

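The capsule hangs level over the dish, with dish rim centre near (247,151). I check the dish centre from this view.

```bash
python3 -c "
from h import *
W=np.load('w13.npy'); cm=ctrl.camera_model('wrist')
q=np.array([onz(cm,p,.025,W) for p in [(187,125),(289,94),(306,188),(217,212)]]);print(q,q.mean(0))
print([onz(cm,p,.041,W) for p in [(204,152),(291,152)]], onz(cm,(247,113),.041,W))
"
python3 -m pendant '[{"dx":-0.4,"dy":0.4,"dz":4,"ax":0,"ay":0,"az":0,"hand":255},{"dx":0,"dy":0,"dz":8,"ax":0,"ay":0,"az":0,"hand":255},{"dx":0,"dy":0,"dz":12,"ax":0,"ay":0,"az":0,"hand":255},{"dx":0,"dy":0,"dz":14,"ax":0,"ay":0,"az":0,"hand":255},{"dx":0,"dy":0,"dz":12,"ax":0,"ay":0,"az":0,"hand":255},{"dx":0,"dy":0,"dz":10,"ax":0,"ay":0,"az":0,"hand":255},{"dx":0,"dy":0,"dz":8,"ax":0,"ay":0,"az":0,"hand":255},{"dx":0,"dy":0,"dz":5,"ax":0,"ay":0,"az":0,"hand":255},{"dx":0,"dy":0,"dz":0,"ax":0,"ay":0,"az":0,"hand":255}]'
python3 -c "
from go import *
s,T=go(.4618,-.2566,.185,'w14')
a=cv2.resize(ctrl.read_camera('scene')[110:190,200:300,::-1],None,fx=6,fy=6,interpolation=cv2.INTER_CUBIC)
cv2.imwrite('pics/s14.png',a)
"
```

```text
[[ 0.41260783 -0.32280877  0.025     ]
 [ 0.41241609 -0.195557    0.025     ]
 [ 0.53102448 -0.20334752  0.025     ]
 [ 0.53027851 -0.32325049  0.025     ]] [ 0.47158173 -0.26124094  0.025     ]
[array([ 0.44723551, -0.31072361,  0.041     ]), array([ 0.47645783, -0.21125049,  0.041     ])] [ 0.41810735 -0.2486077   0.041     ]
t: 14.92
ee_pos: [0.4612, -0.2566, 0.2202]
orientation: [-0.449, -3.108, -0.001]
contact_force: [0.6, 0.2, -2.5]
width: 0.0113
14.9167 [ 0.4612 -0.2566  0.2202] yaw 163.5670655122185 F [ 0.6  0.2 -2.5] w 0.01134756207831062
tilt [-1.29432027e-03  9.73362560e-04 -9.99998689e-01]
go [-0.65124861  0.17086277 35.20559968]
```

View pics/s14.png

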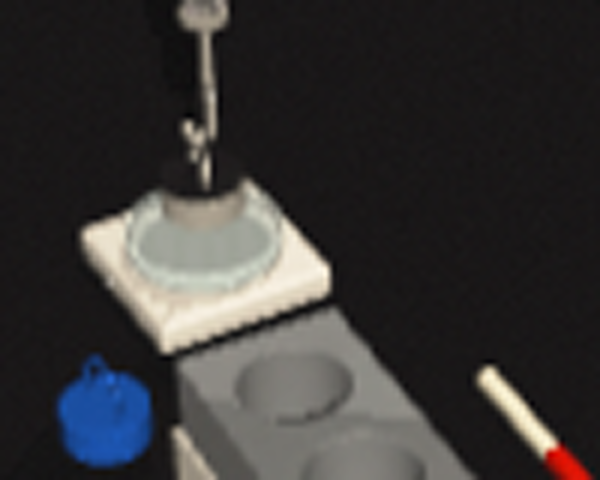

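View pics/w14.png

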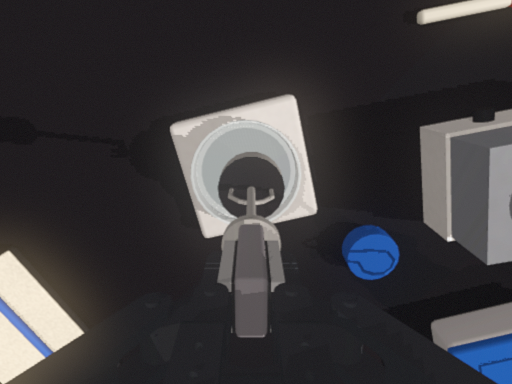

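```bash
python3 -m pendant '[{"dx":-0.5,"dy":0,"dz":4,"ax":0,"ay":0,"az":0,"hand":255},{"dx":0,"dy":0,"dz":6,"ax":0,"ay":0,"az":0,"hand":255},{"dx":0,"dy":0,"dz":6,"ax":0,"ay":0,"az":0,"hand":255},{"dx":0,"dy":0,"dz":5,"ax":0,"ay":0,"az":0,"hand":255},{"dx":0,"dy":0,"dz":3,"ax":0,"ay":0,"az":0,"hand":255},{"dx":0,"dy":0,"dz":2,"ax":0,"ay":0,"az":0,"hand":255},{"dx":0,"dy":0,"dz":1.5,"ax":0,"ay":0,"az":0,"hand":255},{"dx":0,"dy":0,"dz":1.5,"ax":0,"ay":0,"az":0,"hand":255},{"dx":0,"dy":0,"dz":1.5,"ax":0,"ay":0,"az":0,"hand":255},{"dx":0,"dy":0,"dz":1.5,"ax":0,"ay":0,"az":0,"hand":255}]'
python3 -m pendant '[{"dx":0,"dy":0,"dz":1.3,"ax":0,"ay":0,"az":0,"hand":255},{"dx":0,"dy":0,"dz":1.3,"ax":0,"ay":0,"az":0,"hand":255},{"dx":0,"dy":0,"dz":1.3,"ax":0,"ay":0,"az":0,"hand":255},{"dx":0,"dy":0,"dz":1.3,"ax":0,"ay":0,"az":0,"hand":255},{"dx":0,"dy":0,"dz":1.3,"ax":0,"ay":0,"az":0,"hand":255},{"dx":0,"dy":0,"dz":1.3,"ax":0,"ay":0,"az":0,"hand":255},{"dx":0,"dy":0,"dz":1.3,"ax":0,"ay":0,"az":0,"hand":255},{"dx":0,"dy":0,"dz":0,"ax":0,"ay":0,"az":0,"hand":255},{"dx":0,"dy":0,"dz":0,"ax":0,"ay":0,"az":0,"hand":255}]'
python3 -c "
from go import *
s,T=go(.4618,-.2566,.175,'w15')
a=cv2.resize(ctrl.read_camera('scene')[110:190,200:300,::-1],None,fx=6,fy=6,interpolation=cv2.INTER_CUBIC)
b=cv2.resize(cv2.imread('pics/w15.png')[150:270,180:320],None,fx=4,fy=4,interpolation=cv2.INTER_CUBIC)
c=np.zeros((480,1160,3),np.uint8);c[:480,:600]=a;c[:480,600:1160]=b
cv2.imwrite('pics/c15.png',cv2.resize(c,(800,331)))
"
```

```text
t: 15.85
ee_pos: [0.4622, -0.2572, 0.1893]
orientation: [0.449, 3.109, -0.0]
contact_force: [0.6, 0.4, -2.1]
width: 0.011
t: 16.6
ee_pos: [0.4621, -0.2571, 0.1802]
orientation: [-0.449, -3.109, -0.0]
contact_force: [0.7, -0.6, -0.5]
width: 0.0113
16.6 [ 0.4621 -0.2571  0.1802] yaw 163.56806602762254 F [ 0.7 -0.6 -0.5] w 0.0112611652891338
tilt [-3.70522110e-05  6.58089595e-05 -9.99999997e-01]
go [0.42977712 0.35685099 5.16339538]
```

View pics/c15.png

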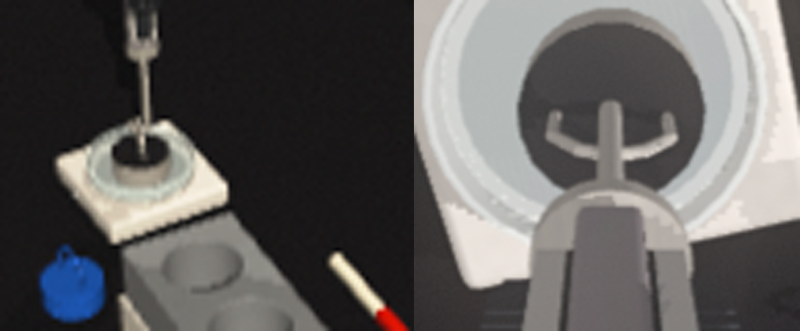

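The load is off (-0.5 N) and the capsule is upright in the dish. I lower the hook inside the loop to clear its tip, back out along -x, and lift.

```bash
python3 -m pendant '[{"dx":0,"dy":0,"dz":3,"ax":0,"ay":0,"az":0,"hand":255},{"dx":0,"dy":0,"dz":4,"ax":0,"ay":0,"az":0,"hand":255},{"dx":0,"dy":0,"dz":4,"ax":0,"ay":0,"az":0,"hand":255},{"dx":0,"dy":0,"dz":0,"ax":0,"ay":0,"az":0,"hand":255},{"dx":3,"dy":0,"dz":0,"ax":0,"ay":0,"az":0,"hand":255},{"dx":4,"dy":0,"dz":0,"ax":0,"ay":0,"az":0,"hand":255},{"dx":4,"dy":0,"dz":0,"ax":0,"ay":0,"az":0,"hand":255},{"dx":0,"dy":0,"dz":0,"ax":0,"ay":0,"az":0,"hand":255}]'
python3 -c "
from go import *
s,T=go(.4618,-.2566,.169,'w16')
b=cv2.resize(cv2.imread('pics/w16.png')[150:270,180:320],None,fx=4,fy=4,interpolation=cv2.INTER_CUBIC)
cv2.imwrite('pics/c16.png',b)
"
```

```text
t: 17.37
ee_pos: [0.4507, -0.2537, 0.1693]
orientation: [-0.449, -3.109, -0.0]
contact_force: [-1.2, -0.2, 0.2]
width: 0.0111
17.3667 [ 0.4507 -0.2537  0.1693] yaw 163.55867753220144 F [-1.2 -0.2  0.2] w 0.011115583395504268
tilt [-3.99115734e-04  1.62457413e-04 -9.99999907e-01]
go [-11.45488087   0.32578642   0.32224659]
```

View pics/c16.png

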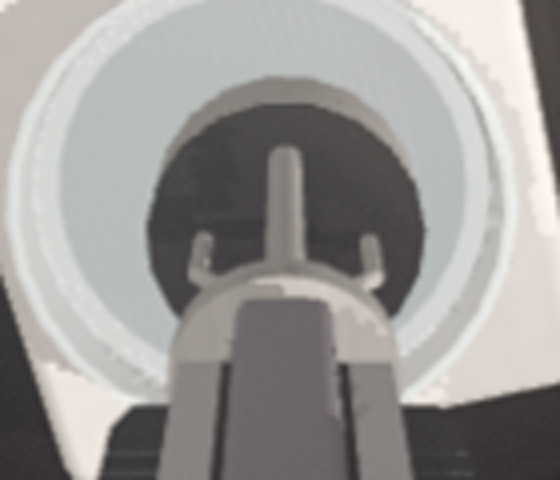

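The capsule stayed put while the hook withdrew. I continue.

```bash
python3 -m pendant '[{"dx":5,"dy":0,"dz":0,"ax":0,"ay":0,"az":0,"hand":255},{"dx":6,"dy":0,"dz":0,"ax":0,"ay":0,"az":0,"hand":255},{"dx":6,"dy":0,"dz":0,"ax":0,"ay":0,"az":0,"hand":255},{"dx":6,"dy":0,"dz":0,"ax":0,"ay":0,"az":0,"hand":255},{"dx":6,"dy":0,"dz":0,"ax":0,"ay":0,"az":0,"hand":255},{"dx":0,"dy":0,"dz":-10,"ax":0,"ay":0,"az":0,"hand":255},{"dx":0,"dy":0,"dz":-20,"ax":0,"ay":0,"az":0,"hand":255},{"dx":0,"dy":0,"dz":-30,"ax":0,"ay":0,"az":0,"hand":255},{"dx":0,"dy":0,"dz":-30,"ax":0,"ay":0,"az":0,"hand":255},{"dx":0,"dy":0,"dz":-20,"ax":0,"ay":0,"az":0,"hand":255}]'
python3 -c "
from go import *
s,T=go(.3765,.2968,.278,'w17')
b=cv2.resize(cv2.imread('pics/w17.png')[60:270,130:410],None,fx=2.8,fy=2.8,interpolation=cv2.INTER_CUBIC)
cv2.imwrite('pics/c17.png',b)
a=cv2.resize(ctrl.read_camera('scene')[100:260,170:380,::-1],None,fx=3.5,fy=3.5,interpolation=cv2.INTER_CUBIC)
cv2.imwrite('pics/s17.png',a)
"
```

```text
t: 18.25
ee_pos: [0.4237, -0.246, 0.2818]
orientation: [0.449, 3.107, -0.002]
contact_force: [0.2, -0.4, -0.9]
width: 0.0113
18.25 [ 0.4237 -0.246   0.2818] yaw 163.56133280803937 F [ 0.2 -0.4 -0.9] w 0.01130673189673425
tilt [ 0.00175403 -0.00141095 -0.99999747]
go [198.88788234 507.21608482   2.99347623]
```

View pics/s17.png

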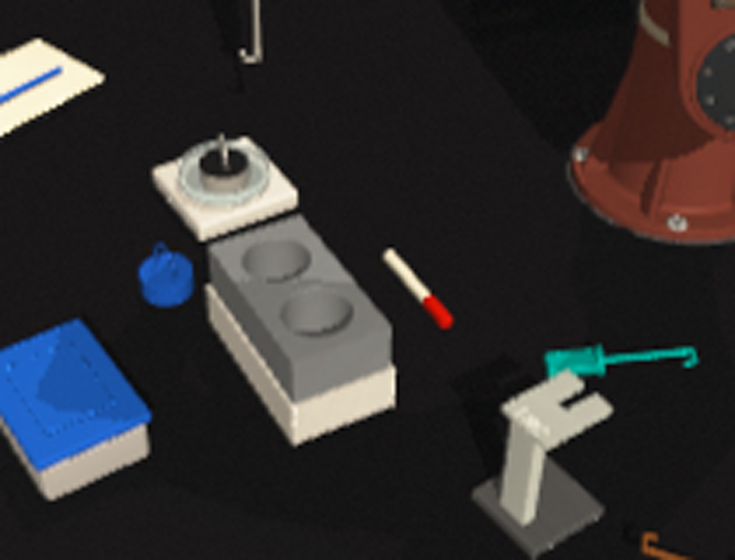

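View pics/c17.png

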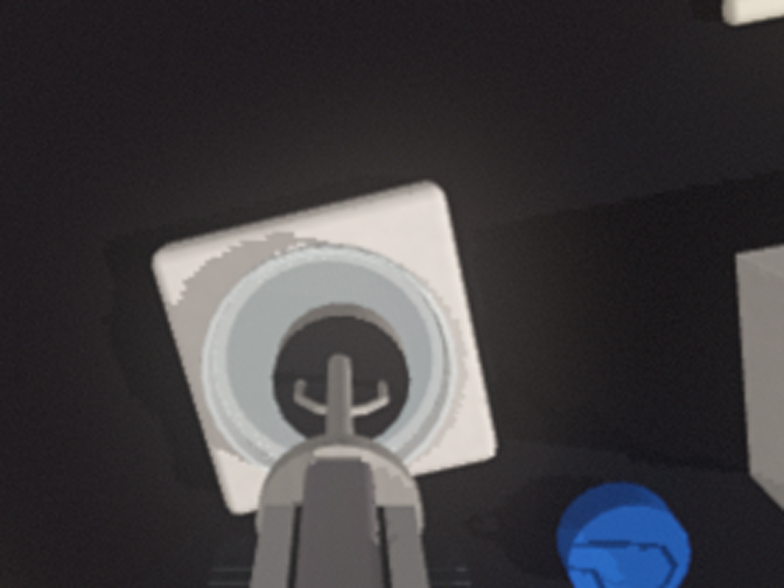

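The capsule stands upright in the dish at crop (340,380), and the hook is free. I take the hook back to the rack.

```bash
python3 -m pendant '[{"dx":0,"dy":0,"dz":0,"ax":0,"ay":0,"az":-0.082,"hand":255},{"dx":0,"dy":0,"dz":0,"ax":0,"ay":0,"az":-0.082,"hand":255},{"dx":2,"dy":12,"dz":0,"ax":0,"ay":0,"az":0,"hand":255},{"dx":5,"dy":25,"dz":0,"ax":0,"ay":0,"az":0,"hand":255},{"dx":7.5,"dy":36,"dz":0,"ax":0,"ay":0,"az":0,"hand":255},{"dx":7.5,"dy":36,"dz":0,"ax":0,"ay":0,"az":0,"hand":255},{"dx":7.5,"dy":36,"dz":0,"ax":0,"ay":0,"az":0,"hand":255},{"dx":7.5,"dy":36,"dz":0,"ax":0,"ay":0,"az":0,"hand":255},{"dx":7.5,"dy":36,"dz":0,"ax":0,"ay":0,"az":0,"hand":255},{"dx":7.5,"dy":36,"dz":0,"ax":0,"ay":0,"az":0,"hand":255}]'
python3 -m pendant '[{"dx":7.5,"dy":36,"dz":0,"ax":0,"ay":0,"az":0,"hand":255},{"dx":7.5,"dy":36,"dz":0,"ax":0,"ay":0,"az":0,"hand":255},{"dx":7.5,"dy":36,"dz":0,"ax":0,"ay":0,"az":0,"hand":255},{"dx":7.5,"dy":36,"dz":0,"ax":0,"ay":0,"az":0,"hand":255},{"dx":7.5,"dy":36,"dz":0,"ax":0,"ay":0,"az":0,"hand":255},{"dx":7.5,"dy":36,"dz":0,"ax":0,"ay":0,"az":0,"hand":255},{"dx":7,"dy":34,"dz":0,"ax":0,"ay":0,"az":0,"hand":255},{"dx":4,"dy":18,"dz":0,"ax":0,"ay":0,"az":0,"hand":255},{"dx":0,"dy":0,"dz":0,"ax":0,"ay":0,"az":0,"hand":255},{"dx":0,"dy":0,"dz":0,"ax":0,"ay":0,"az":0,"hand":255}]'
python3 -c "
from go import *
s,T=go(.3745,.2962,.1525,'w18')
"
```

```text
t: 19.18
ee_pos: [0.4016, 0.0138, 0.2786]
orientation: [-0.197, -3.135, -0.0]
contact_force: [1.6, -0.4, -0.5]
width: 0.0115
t: 20.02
ee_pos: [0.379, 0.2851, 0.2783]
orientation: [-0.191, -3.134, 0.002]
contact_force: [0.3, 0.3, -0.2]
width: 0.0112
20.0167 [0.379  0.2851 0.2783] yaw 173.0123450672766 F [ 0.3  0.3 -0.2] w 0.011219496334393573
tilt [-1.48556148e-03 -8.77805533e-04 -9.99998511e-01]
go [  5.68721786  10.63053106 125.81350418]
```

View pics/w18.png

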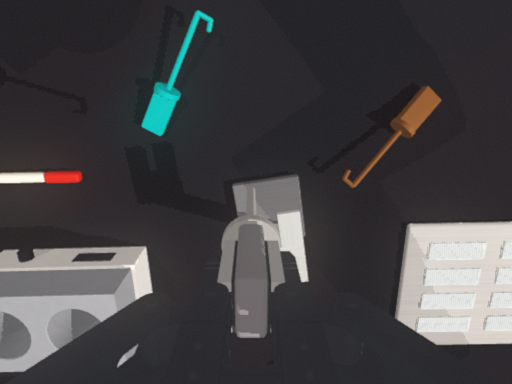

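```bash
python3 -m pendant '[{"dx":5.7,"dy":10.6,"dz":10,"ax":0,"ay":0,"az":0,"hand":255},{"dx":0,"dy":0,"dz":28,"ax":0,"ay":0,"az":0,"hand":255},{"dx":0,"dy":0,"dz":30,"ax":0,"ay":0,"az":0,"hand":255},{"dx":0,"dy":0,"dz":28,"ax":0,"ay":0,"az":0,"hand":255},{"dx":0,"dy":0,"dz":20,"ax":0,"ay":0,"az":0,"hand":255},{"dx":0,"dy":0,"dz":9,"ax":0,"ay":0,"az":0,"hand":255},{"dx":0,"dy":0,"dz":0,"ax":0,"ay":0,"az":0,"hand":255},{"dx":0,"dy":0,"dz":0,"ax":0,"ay":0,"az":0,"hand":255}]'
python3 -c "
from go import *
s,T=go(.4458,.2983,.1525,'w19')
b=cv2.resize(cv2.imread('pics/w19.png')[130:384,150:370],None,fx=2.3,fy=2.3,interpolation=cv2.INTER_CUBIC)
cv2.imwrite('pics/c19.png',b)
a=cv2.resize(ctrl.read_camera('scene')[150:260,300:420,::-1],None,fx=5,fy=5,interpolation=cv2.INTER_CUBIC)
cv2.imwrite('pics/s19.png',a)
"
```

```text
t: 20.73
ee_pos: [0.3763, 0.2952, 0.1548]
orientation: [0.195, 3.135, -0.0]
contact_force: [0.2, 0.1, -0.2]
width: 0.0114
20.7333 [0.3763 0.2952 0.1548] yaw 172.88426667358382 F [ 0.2  0.1 -0.2] w 0.011426995991815668
tilt [ 8.63439350e-05 -2.69817619e-05 -9.99999996e-01]
go [-68.6072739   11.68158446   2.28845408]
```

View pics/s19.png

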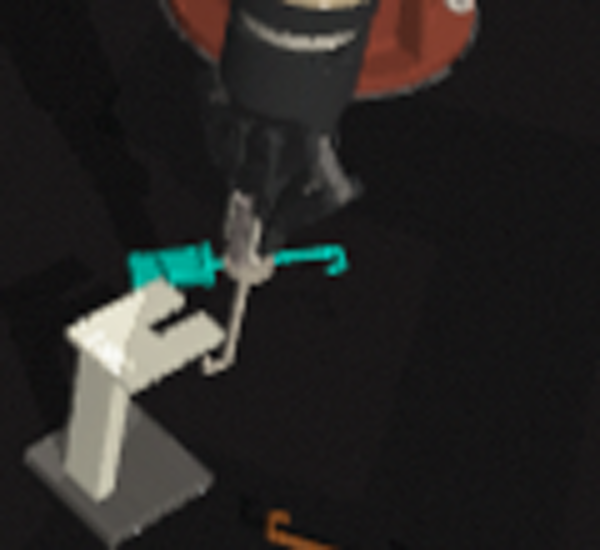

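View pics/c19.png

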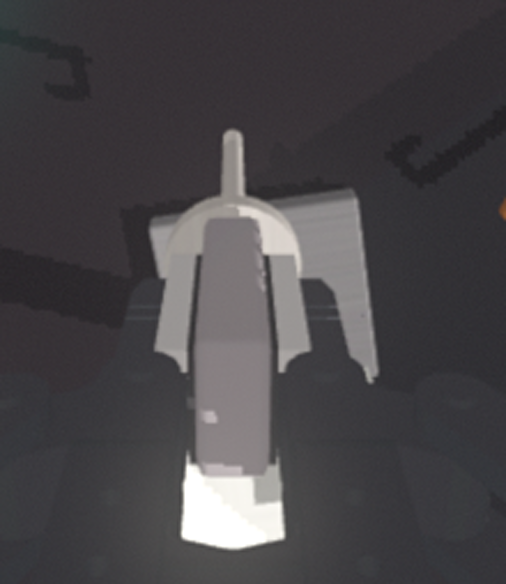

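```bash
python3 -m pendant '[{"dx":-6,"dy":2,"dz":0,"ax":0,"ay":0,"az":0,"hand":255},{"dx":-9,"dy":1.4,"dz":0,"ax":0,"ay":0,"az":0,"hand":255},{"dx":-9,"dy":1.4,"dz":0,"ax":0,"ay":0,"az":0,"hand":255},{"dx":-9,"dy":1.4,"dz":0,"ax":0,"ay":0,"az":0,"hand":255},{"dx":-9,"dy":1.4,"dz":0,"ax":0,"ay":0,"az":0,"hand":255},{"dx":-9,"dy":1.4,"dz":0,"ax":0,"ay":0,"az":0,"hand":255},{"dx":-9,"dy":1.4,"dz":0,"ax":0,"ay":0,"az":0,"hand":255},{"dx":-6,"dy":0.9,"dz":0,"ax":0,"ay":0,"az":0,"hand":255},{"dx":-2.5,"dy":0.4,"dz":0,"ax":0,"ay":0,"az":0,"hand":255},{"dx":0,"dy":0,"dz":0,"ax":0,"ay":0,"az":0,"hand":255}]'
python3 -c "
from go import *
s,T=go(.4460,.2983,.1464,'w20')
b=cv2.resize(cv2.imread('pics/w20.png')[130:384,150:370],None,fx=2.3,fy=2.3,interpolation=cv2.INTER_CUBIC)
cv2.imwrite('pics/c20.png',b)
"
```

```text
t: 21.67
ee_pos: [0.446, 0.2989, 0.154]
orientation: [-0.193, -3.135, 0.0]
contact_force: [0.2, -0.4, -1.5]
width: 0.0111
21.6667 [0.446  0.2989 0.154 ] yaw 172.9421364710948 F [ 0.2 -0.4 -1.5] w 0.011103578765710918
tilt [-1.47957600e-04 -1.02589796e-04 -9.99999984e-01]
go [-0.12066998 -0.60085084  7.63189286]
```

View pics/c20.png

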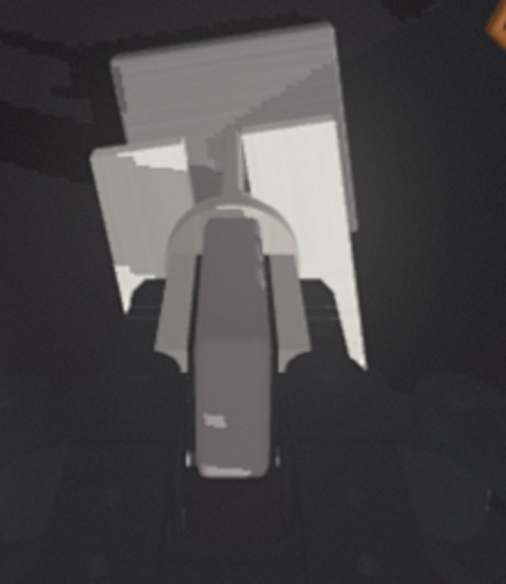

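The hook is in the slot, about 1 mm towards +y. I correct that and lower onto the fork.

```bash
python3 -m pendant '[{"dx":0,"dy":-0.8,"dz":2,"ax":0,"ay":0,"az":0,"hand":255},{"dx":0,"dy":0,"dz":2,"ax":0,"ay":0,"az":0,"hand":255},{"dx":0,"dy":0,"dz":1.5,"ax":0,"ay":0,"az":0,"hand":255},{"dx":0,"dy":0,"dz":1,"ax":0,"ay":0,"az":0,"hand":255},{"dx":0,"dy":0,"dz":0.7,"ax":0,"ay":0,"az":0,"hand":255},{"dx":0,"dy":0,"dz":0,"ax":0,"ay":0,"az":0,"hand":255},{"dx":0,"dy":0,"dz":0,"ax":0,"ay":0,"az":0,"hand":255}]'
python3 -c "
from go import *
s,T=go(.4460,.2983,.1464)
"
```

```text
t: 22.3
ee_pos: [0.4453, 0.2982, 0.147]
orientation: [-0.193, -3.136, -0.0]
contact_force: [-0.5, 0.1, -1.2]
width: 0.0111
22.3 [0.4453 0.2982 0.147 ] yaw 172.9643067012763 F [-0.5  0.1 -1.2] w 0.011061011318037134
tilt [-2.69238338e-05  4.54032955e-05 -9.99999999e-01]
go [-0.67032831  0.18263236  0.59936432]
```

```bash
python3 -m pendant '[{"dx":0,"dy":0,"dz":0.5,"ax":0,"ay":0,"az":0,"hand":255},{"dx":0,"dy":0,"dz":0.5,"ax":0,"ay":0,"az":0,"hand":255},{"dx":0,"dy":0,"dz":0,"ax":0,"ay":0,"az":0,"hand":255},{"dx":0,"dy":0,"dz":0,"ax":0,"ay":0,"az":0,"hand":255}]'
python3 -c "
from go import *
s,T=go(.4460,.2983,.1464)
"
```

```text
t: 22.63
ee_pos: [0.4454, 0.2982, 0.1464]
orientation: [0.193, 3.135, 0.0]
contact_force: [-1.6, -1.1, 5.6]
width: 0.0115
22.6333 [0.4454 0.2982 0.1464] yaw 172.96502477417545 F [-1.6 -1.1  5.6] w 0.011490295390163068
tilt [ 4.41461381e-04  2.22752619e-04 -9.99999878e-01]
go [-0.54132012  0.12774675  0.01632408]
```

The collar is seated (contact +5.6 N). I release, opening slowly, then rise.

```bash
python3 -m pendant '[{"dx":0,"dy":0,"dz":-0.3,"ax":0,"ay":0,"az":0,"hand":220},{"dx":0,"dy":0,"dz":0,"ax":0,"ay":0,"az":0,"hand":180},{"dx":0,"dy":0,"dz":0,"ax":0,"ay":0,"az":0,"hand":120},{"dx":0,"dy":0,"dz":0,"ax":0,"ay":0,"az":0,"hand":60},{"dx":0,"dy":0,"dz":0,"ax":0,"ay":0,"az":0,"hand":0},{"dx":0,"dy":0,"dz":0,"ax":0,"ay":0,"az":0,"hand":0},{"dx":0,"dy":0,"dz":0,"ax":0,"ay":0,"az":0,"hand":0},{"dx":0,"dy":0,"dz":0,"ax":0,"ay":0,"az":0,"hand":0}]'
python3 -c "
from go import *
s,T=go(.4460,.2983,.1464,'w21')
"
```

```text
t: 23.3
ee_pos: [0.4454, 0.2982, 0.1463]
orientation: [0.193, 3.136, 0.0]
contact_force: [0.2, 0.1, -0.6]
width: 0.0855
23.3 [0.4454 0.2982 0.1463] yaw 172.96479699654088 F [ 0.2  0.1 -0.6] w 0.08545379224269657
tilt [ 3.17448154e-06  3.01262505e-05 -1.00000000e+00]
go [-0.62231751  0.19591374 -0.10506864]
```

View pics/w21.png

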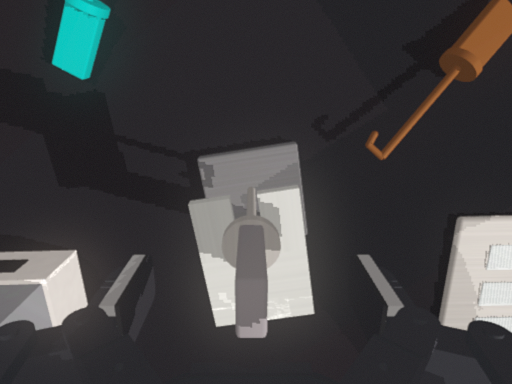

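The hook hangs in the slot, upright and released, with the handle at (251,280) between clear fingers. I rise and take final pictures.

```bash
python3 -m pendant '[{"dx":0,"dy":0,"dz":-10,"ax":0,"ay":0,"az":0,"hand":0},{"dx":0,"dy":0,"dz":-25,"ax":0,"ay":0,"az":0,"hand":0},{"dx":0,"dy":0,"dz":-35,"ax":0,"ay":0,"az":0,"hand":0},{"dx":0,"dy":0,"dz":-35,"ax":0,"ay":0,"az":0,"hand":0},{"dx":0,"dy":0,"dz":-35,"ax":0,"ay":0,"az":0,"hand":0},{"dx":20,"dy":0,"dz":-20,"ax":0,"ay":0,"az":0,"hand":0},{"dx":30,"dy":0,"dz":0,"ax":0,"ay":0,"az":0,"hand":0},{"dx":20,"dy":0,"dz":0,"ax":0,"ay":0,"az":0,"hand":0},{"dx":0,"dy":0,"dz":0,"ax":0,"ay":0,"az":0,"hand":0},{"dx":0,"dy":0,"dz":0,"ax":0,"ay":0,"az":0,"hand":0}]'
python3 -c "
from go import *
s,T=go(.4460,.2983,.1464)
cv2.imwrite('pics/sF.png',cv2.resize(ctrl.read_camera('scene')[100:260,170:380,::-1],None,fx=3.5,fy=3.5,interpolation=cv2.INTER_CUBIC))
cv2.imwrite('pics/tF.png',cv2.resize(ctrl.read_camera('top')[100:300,100:400,::-1],None,fx=2.6,fy=2.6,interpolation=cv2.INTER_CUBIC))
"
```

```text
t: 24.18
ee_pos: [0.3754, 0.307, 0.3074]
orientation: [0.191, 3.135, 0.001]
contact_force: [0.6, 0.0, -0.0]
width: 0.0856
24.1833 [0.3754 0.307  0.3074] yaw 173.03791161488837 F [ 0.6  0.  -0. ] w 0.08556421957519127
tilt [ 1.33226218e-03  6.79803925e-04 -9.99998881e-01]
go [-70.95220379  -0.19731216 161.0867764 ]
```

View pics/sF.png

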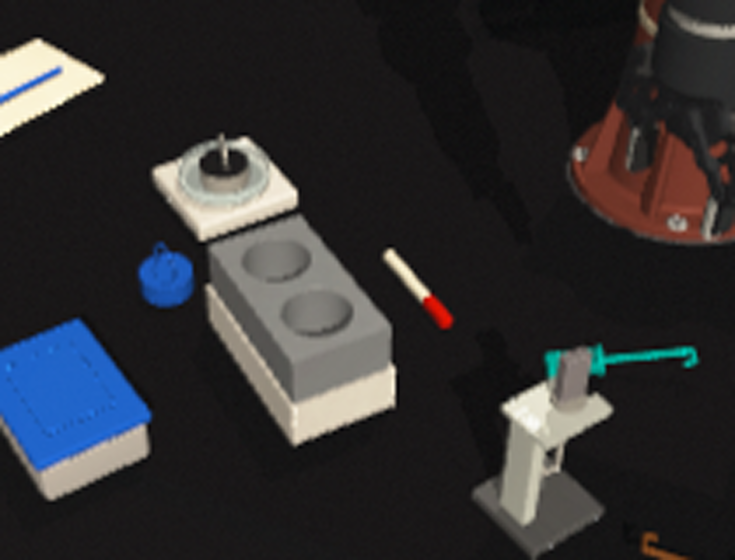

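View pics/tF.png

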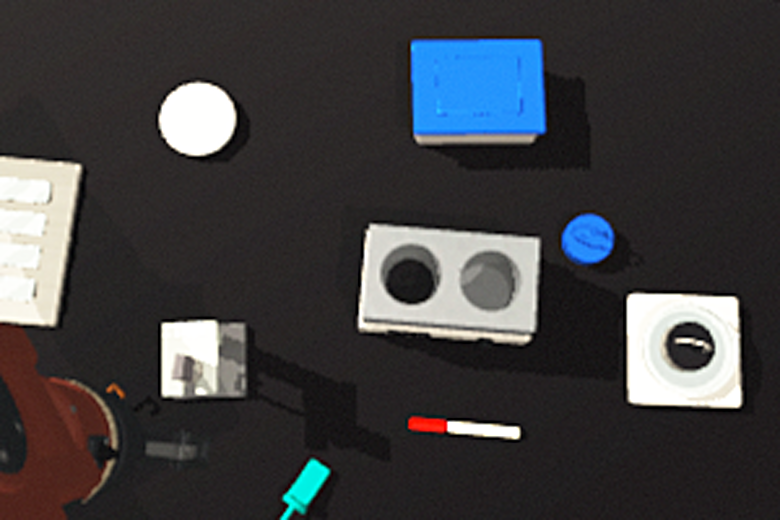

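The final views show the capsule upright in the dish (top crop 690,345), its well empty (488,280), the other capsule still in its well, and the hook hanging in the rack (185,370). The bystanders have not moved. I hand in.

```bash
python3 -c "
from cell import ctrl
print(ctrl.finish_job(), ctrl.state()['t'])"
```

```text
the job is handed in; nothing more can be done
the job is handed in; nothing more can be done
```

The capsule now stands upright inside the glass dish, and the hook hangs back in the rack's slot, pointing the way it did at first. I handed the job in at about 24 s.

- **The job:** I gripped the grey hook by its handle and took it out through the slot's mouth. I caught the loop in the -y well, drew the capsule straight up and carried it level to the dish. I set it down slowly, backed the hook out and hung it again. The gripper never came near the capsule.
- **Last checks:** The final pictures show the capsule's well empty, the hook released and upright, and the other capsule, lunchbox, petri dish and marker unmoved. The blue look-alike and the other hooks are also where they were. The gripper was open and touching nothing when I handed in.
- **Disagreements:** Two estimates of where the hook's shaft stood relative to the loop differed by about 4 mm. I chose insertion distances that suited both. The first call was refused because its rows lacked some keys, and nothing moved. No check failed.

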